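Line up the fired tiles and check them with the thermometer wand

ROBOT

A 7-joint arm with a two-finger parallel gripper is mounted at the origin on the work surface. World frame = base frame: x ahead of the robot, y to its left, z up, the work surface at z = 0. Lengths are in m, angles in rad, forces in N, time in s.
With the tool pointing down it reaches from about 0.4 to 0.9 m from the base axis. Payload 5.5 kg.
Tool frame: the origin (TCP) lies on the centre line of the jaws, within the pads' length; the fingertips stand robot.tcp_to_tips ahead of it and the grasp point (between the pads) lies 11 mm behind it (robot.tcp_to_tips is the distance from the TCP to the fingertips, in m); z points along the fingers, y is the direction in which the jaws open and shut (so a half turn about z gives the same grasp; the last joint's range is limited). The gripper opens to 92 mm and grips with 3 to 60 N. Pads are 19 mm wide; open, the fingers measure 130 mm over their backs; the gripper's body (75 mm by 190 mm) begins 47 mm behind the grasp point.
Start: joints at [1.58, 0.501, -0.427, 1.55, 0.221, 1.138, -0.21], TCP at [0.163, -0.629, 0.235] pointing down, gripper open.
Joint ranges: [-2.88, 2.88], [-0.31, 2.03], [-1.54, 1.56], [0.2, 2.42], [-1.41, 4.55], [0.19, 2.02], [-2.57, 2.57]. Speed limits (rad/s): [2.57, 2.57, 3.14, 3.14, 3.14, 3.14, 3.14].

INTERFACE

Orientations are given as a unit quaternion [x, y, z, w].
In Python, from workcell import robot gives the robot as it stands.
- The arm moves only by the tool play_rows, never from a script. Its argument "plan" is a list of rows, each a list of 7 numbers: the turn, a rotation vector about the tool's x, y, z in degrees, then the shift along the tool's x, y, z in mm, then the opening, from 0 (shut) to 1 (fully open). In form: [[wx, wy, wz, x, y, z, hand], ...]. A call has 1 to 8 rows; each row is the pose to reach, as a shift and turn from the pose commanded when the call began, along the tool's axes at that moment; what a row does not reach only later rows make up. A row lasts 1/10 s, in which the tool goes at most 50 mm and 8.59 degrees, less where a joint would pass 70% of its speed; a pose out of reach is approached as far as the arm can. A call with a gripper value outside its range is refused whole. The fingers move at their own pace and stop on an object; "squeeze" is the grip in N (left out, the last holds). Time passes only in rows, so rows that repeat a pose let the fingers close. It gives the time, the measured TCP pose, the force and the opening at its end, in the units of the state.
- robot.get_state(): the state, without advancing time (a new reading comes with each control period).
- robot.camera(name): name is "scene" or "top" or "wrist"; returns the picture (420x560x3 uint8, red, green, blue); there is no depth.
- robot.camera_info(name): a dict with "K" (3x3 intrinsics, pixels), "camera_from_world" (4x4, takes a point from world to camera coordinates). Camera axes: x right, y down, z forward; pixel columns grow to the right and rows downward; lengths in m; the calibration is good to about 2 mm. A picture is of the moment at which its call begins: read the wrist's pose just before it. camera_info takes no time and is no camera call; for the wrist camera it gives the pose at the moment of the call.
- robot.hand_in(): hands the job in, once; it reports no verdict.
The state is a dict: "time_s": time; "joint_positions": joint angles; "qvel": joint speeds; "joint_efforts": joint torques, N m; "tcp_pos": TCP position; "tcp_rot": TCP orientation; "contact_force": force on the tool from outside, world axes, zero at the start; "torque": the same for the moment, N m; "gripper_width": finger opening in m.
Only numpy, scipy, OpenCV 4.12 (cv2) and the standard library are available. Lean on these libraries where they do the work, as an engineer would, in place of code of your own. Each camera call takes 0.05 s, during which the arm holds its last target.

TASK

Line the loose terracotta tiles up in a row on the white ware board: each lying flat and square with one short end against the wooden batten and centred on its own line, the lines being for the four lengths from the longest on the left (as the robot sees it) to the shortest on the right, so a missing length leaves its line empty. Then take the thermometer wand from its rest and, from the longest tile to the shortest, aim it at the middle of each tile with the lens about 100 mm away and hold it steady there for a good second, never touching a tile with the wand. Finally lay the wand back in the forks of its rest, leave the row straight, and do not push the jar, mug or bowl aside.

Things in the scene. Friction and masses are not known exactly. Their poses are not given: they have to be found in the camera images.
- tile_a: flat terracotta tile, 120 long (its x) x 45 wide (y) x 16 thick (z) mm; origin at the centre of its underside; may be absent
- tile_b: flat terracotta tile, 100 long (its x) x 45 wide (y) x 16 thick (z) mm; origin at the centre of its underside; may be absent
- tile_c: flat terracotta tile, 80 long (its x) x 45 wide (y) x 16 thick (z) mm; origin at the centre of its underside; may be absent
- tile_d: flat terracotta tile, 60 long (its x) x 45 wide (y) x 16 thick (z) mm; origin at the centre of its underside; may be absent
- tile_a_top (a point): middle of the upper face of tile_a, 16 mm above its origin
- tile_b_top (a point): middle of the upper face of tile_b, 16 mm above its origin
- tile_c_top (a point): middle of the upper face of tile_c, 16 mm above its origin
- tile_d_top (a point): middle of the upper face of tile_d, 16 mm above its origin
- board: fixed white ware board, 150 (x) x 500 (y) x 18 thick mm, origin at the centre of its underside. A wooden batten 18 mm wide and 22 mm high runs along its far (+x) edge on top; the batten face that looks to the robot is the plane x = +57 mm. Four thin dark lines at right angles to the batten, also drawn across its top, lie at y = +165, +55, -55, -165 mm (+y is the left as the robot sees it)
- rest: fixed wooden rest with two U-shaped forks at x = -55 and +55 mm (each 12 mm thick), origin at the centre of its underside. The fork floors are 60 mm high, the prongs rise to 76 mm and leave 40 mm between them (y); the base plate is 150 x 70 x 12 mm. It may stand left or right of the board
- wand: thermometer wand, 160 g: box-shaped body 150 (x) x 26 (y) x 30 (z) mm with a round black head, 30 mm across, bent 45 degrees down at its +x end. Origin at the centre of the underside of the body. It lies level across the forks, origin 60 mm up, head to the +x of the rest, to be gripped across y between the forks. The lens looks along (0.707, 0, -0.707)
- lens (a point): centre of the lens of the wand, at (105, 0, -15) mm in the wand frame
- spot (a point): the measuring spot: the point 100 mm straight out in front of the lens, at (175.7, 0, -85.7) mm in the wand frame
- glaze_jar: bystander: white jar, 80 mm across, 100 mm high, origin under its centre
- mug: bystander: blue mug, 70 mm across, 60 mm high, origin under its centre
- bowl: bystander: white bowl, 90 mm across, 45 mm high, origin under its centre

How it is judged:
By the outcome, as a careful person would: the job done as asked, in the order asked, and still so for the second after the job is handed in, with the robot touching nothing.
Of tile_a, tile_b, tile_c, tile_d only 3 to 4 are there at a start; the rules pass over those that are not, and their reading is None.
At some moment in a run one of tile_a, tile_b, tile_c, tile_d may be knocked a few centimetres aside while the robot is not near it.
It also fails if it takes over 210 s, if anything falls off the work surface, if the arm or the gripper's body presses on something with over 40 N, if the wrist force passes 120 N, or if a joint passes its speed limit or range.

## Working session

There is one attempt and no reset: what is moved stays moved. The work goes in short steps, Python scripts to look and compute and a tool call to move; the robot and the scene stay as the last step left them, time stands still between calls to the robot, and variables do not carry over. Pictures are saved under pics/ and viewed, and the job is handed in when it is done.

Besides the shell and the picture viewer there is one more tool, called after ">>>" in YAML: its name, and indented under it one key for each argument. play_rows: Moves the arm, as the interface text tells. Its arguments: {"type":"object","properties":{"plan":{"type":"array","items":{"type":"array","items":{"type":"number"}}},"squeeze":{"type":"number"}},"required":["plan"]}

```bash
ls -la; mkdir -p pics; cat > look.py <<'E'
import sys,cv2,json
from workcell import robot
def snap(n,f):
    im=robot.camera(n); cv2.imwrite('pics/'+f,im[:,:,::-1]); return im
E
python3 - <<'E'
from look import *
import numpy as np
np.set_printoptions(precision=4,suppress=True)
print(robot.get_state()); print(robot.tcp_to_tips)
for n in ['scene','top','wrist']:
    i=robot.camera_info(n); print(n,i['K'],i['camera_from_world'])
    snap(n,n+'0.png')
E
```

```text
total 12
drwxr-xr-x  3 agent agent 4096 Dec  7 08:32 .
drwxr-xr-x 23 root  root  4096 Dec  7 08:32 ..
drwxr-xr-x  2 agent agent 4096 Dec  7 08:32 pics
{'time_s': 0.0, 'joint_positions': array([ 1.5802,  0.5019, -0.4268,  1.5514,  0.2208,  1.1383, -0.2103]), 'qvel': array([ 0.0001,  0.0016,  0.0001, -0.0007,  0.0008, -0.0002, -0.0005]), 'joint_efforts': array([ -0.0006, -56.6599,  -5.816 , -27.9115,  -0.0686,   0.0309,
         0.0002]), 'tcp_pos': array([ 0.163 , -0.6285,  0.2337]), 'tcp_rot': array([ 0.992 ,  0.1266, -0.0001, -0.001 ]), 'contact_force': array([-0.283 , -0.5849, -0.2634]), 'torque': array([ 0.0154, -0.001 ,  0.0046]), 'gripper_width': 0.09186229452087359}
0.008
scene [[421.0341   0.     280.3832]
 [  0.     421.0341 206.3899]
 [  0.       0.       1.    ]] [[-0.7109  0.7033 -0.0029  0.449 ]
 [ 0.5091  0.5116 -0.6922 -0.2707]
 [-0.4853 -0.4935 -0.7217  1.3319]
 [ 0.      0.      0.      1.    ]]
top [[483.9068   0.     276.2832]
 [  0.     483.9068 205.2074]
 [  0.       0.       1.    ]] [[-0.0009 -0.9995  0.0301 -0.0256]
 [-0.9927 -0.0028 -0.1209  0.6079]
 [ 0.1209 -0.0299 -0.9922  1.084 ]
 [ 0.      0.      0.      1.    ]]
wrist [[313.1856   0.     277.6458]
 [  0.     313.1856 210.2306]
 [  0.       0.       1.    ]] [[ 0.2508 -0.968  -0.0027 -0.6467]
 [-0.9316 -0.2421  0.2711 -0.0348]
 [-0.263  -0.0655 -0.9626  0.3909]
 [ 0.      0.      0.      1.    ]]
```

View pics/top0.png

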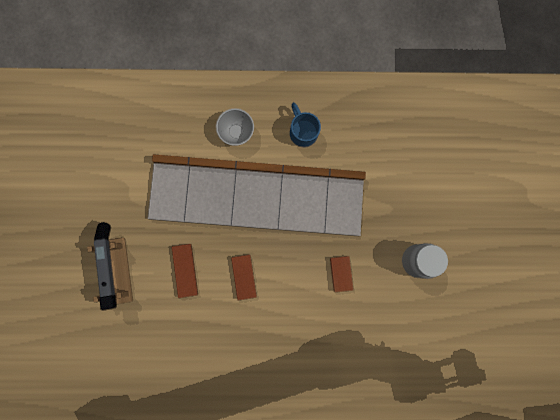

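View pics/scene0.png

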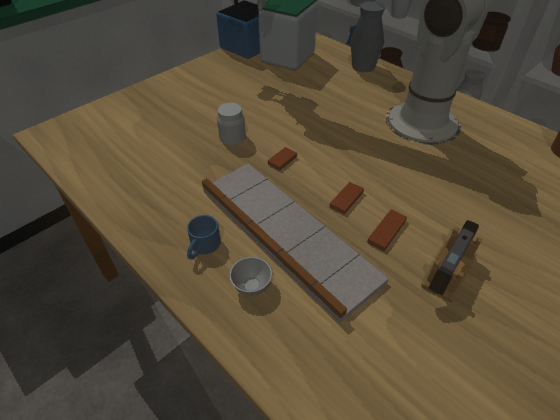

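View pics/wrist0.png

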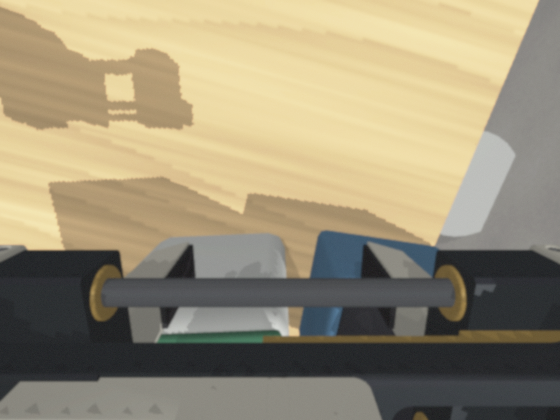

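Top view: rest and wand at left (105,265), three tiles at (184,271), (243,277), (342,273), the board across the centre (150–365, 155–235), bowl (235,127), mug (305,128), jar (430,262). Measuring next.

```bash
cat >> look.py <<'E'
import numpy as np
np.set_printoptions(precision=4,suppress=True)
def cast(info,uv,z):
    K=info['K'];T=np.array(info['camera_from_world']);R=T[:3,:3];c=-R.T@T[:3,3]
    uv=np.atleast_2d(uv).astype(float)
    d=(R.T@np.linalg.inv(K)@np.c_[uv,np.ones(len(uv))].T).T
    return c+d*((z-c[2])/d[:,2])[:,None]
def proj(info,P):
    P=np.atleast_2d(P);T=np.array(info['camera_from_world'])
    q=(np.array(info['K'])@(T[:3,:3]@P.T+T[:3,3:])).T
    return q[:,:2]/q[:,2:]
def tri(i1,uv1,i2,uv2):
    P1=i1['K']@np.array(i1['camera_from_world'])[:3];P2=i2['K']@np.array(i2['camera_from_world'])[:3]
    X=cv2.triangulatePoints(P1,P2,np.array(uv1,float).reshape(2,1),np.array(uv2,float).reshape(2,1))
    return (X[:3]/X[3]).ravel()
def redmask(im):
    h=cv2.cvtColor(im,cv2.COLOR_RGB2HSV).astype(int); H=(h[:,:,0]+10)%180
    return ((H<20)&(h[:,:,1]>130)&(h[:,:,2]>40)).astype(np.uint8)*255
def tiles(im,amin=150):
    m=redmask(im); cs,_=cv2.findContours(m,cv2.RETR_EXTERNAL,cv2.CHAIN_APPROX_NONE)
    return [c[:,0] for c in cs if cv2.contourArea(c)>amin]
E
python3 - <<'E'
from look import *
for n in ['top','scene']:
    im=cv2.imread(f'pics/{n}0.png')[:,:,::-1]; inf=robot.camera_info(n)
    for c in tiles(im):
        r=cv2.minAreaRect(c.astype(np.float32)); 
        w=cast(inf,c,0.016)[:,:2]*1000
        print(n,r[0],r[1],cv2.minAreaRect(w.astype(np.float32)),cv2.contourArea(c.astype(np.int32)))
im=cv2.imread('pics/top0.png')
cv2.imwrite('pics/top0z.png',cv2.resize(im[140:320,70:380],None,fx=2.5,fy=2.5,interpolation=cv2.INTER_CUBIC))
im=cv2.imread('pics/scene0.png')
cv2.imwrite('pics/scene0z.png',cv2.resize(im[130:330,190:500],None,fx=2.5,fy=2.5,interpolation=cv2.INTER_CUBIC))
E
```

```text
top (341.18292236328125, 273.6463317871094) (33.57118606567383, 18.994224548339844) ((450.4620361328125, -176.87266540527344), (77.30946350097656, 44.59423828125), 5.589157581329346) 542.0
top (243.43643188476562, 276.9095458984375) (42.37592697143555, 18.789791107177734) ((443.3416748046875, 50.5217399597168), (97.3124771118164, 43.4780387878418), 9.14065170288086) 736.0
top (184.14590454101562, 270.28533935546875) (51.64944839477539, 19.27153778076172) ((458.8633728027344, 187.51834106445312), (118.11952209472656, 44.0958366394043), 8.727062225341797) 916.0
```

View pics/top0z.png

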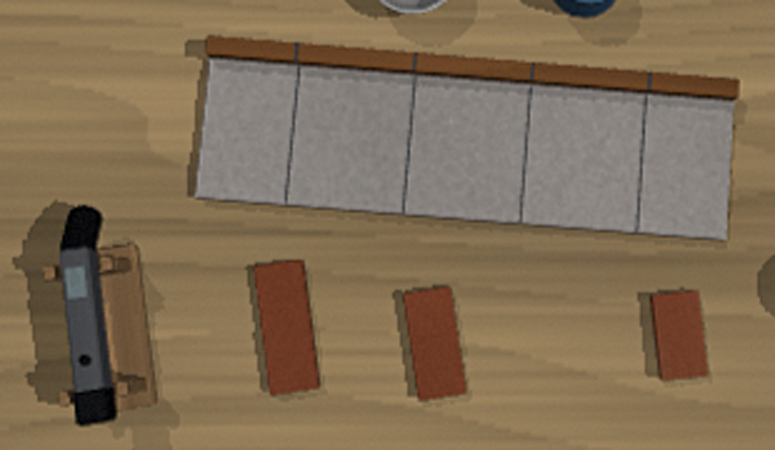

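View pics/scene0z.png

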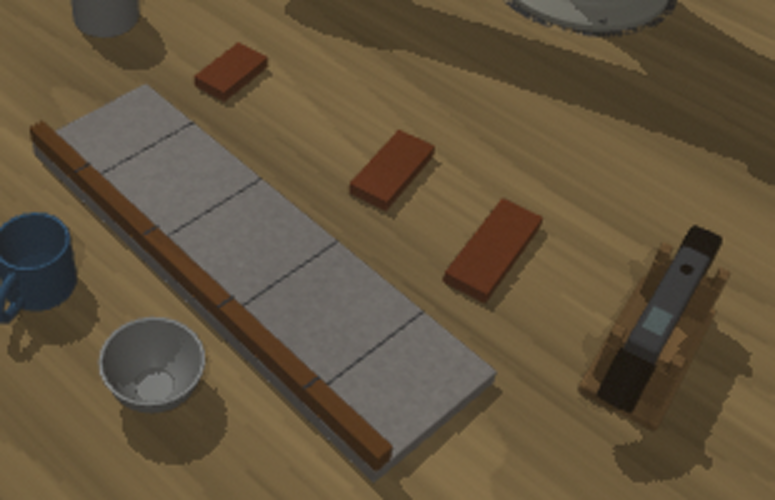

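```bash
cat > m1.py <<'E'
from look import *
t=robot.camera_info('top'); s=robot.camera_info('scene')
zt=lambda p:((np.array(p)+.5)/2.5-.5+[70,140]); zs=lambda p:((np.array(p)+.5)/2.5-.5+[190,130])
T=[(287,204),(404,214),(521,223),(638,232),(195,197),(727,240)]
S=[(422,313),(338,242),(262,179),(195,123),(495,375),(145,86)]
for a,b in zip(T,S): print('board near',tri(t,zt(a),s,zs(b)))
# batten top at lines, far? top: line crosses batten front top edge / scene
print('board plane cast z18',cast(t,[zt(p) for p in T],.018))
F=[(295,66),(413,77),(531,86),(648,95)]
print('batten foot z18',cast(t,[zt(p) for p in F],.018))
# tiles corner: top far-left etc
TT={'a':[(253,267),(303,261),(320,388),(272,395)],'b':[(403,293),(450,287),(467,394),(420,400)],'c':[(652,294),(698,291),(708,377),(661,381)]}
SS={'a':[(484,290),(445,277),(503,200),(542,214)],'b':[(383,199),(351,185),(399,130),(434,149)],'c':[(226,93),(195,71),(238,43),(268,60)]}
for k in TT:
    P=[tri(t,zt(a),s,zs(b)) for a,b in zip(TT[k],SS[k])]; print(k);print(np.array(P),np.mean(P,0))
    C=cast(t,[zt(a) for a in TT[k]],.016); x=(C[0]+C[1]-C[2]-C[3])/2; print(' cast centre',C.mean(0),'len',np.hypot(*x[:2]),'yaw',np.degrees(np.arctan2(x[1],x[0])))
i=robot.camera_info('wrist'); st=robot.get_state()
from scipy.spatial.transform import Rotation as Ro
M=np.array(i['camera_from_world']);R=M[:3,:3];c=-R.T@M[:3,3]
Rt=Ro.from_quat(st['tcp_rot']).as_matrix()
print('cam in tool',Rt.T@(c-st['tcp_pos']),'axes',(Rt.T@R.T))
E
python3 m1.py
```

```text
board near [0.5721 0.1902 0.0119]
board near [0.5626 0.0807 0.0128]
board near [ 0.5541 -0.0292  0.0137]
board near [ 0.5451 -0.1389  0.0139]
board near [0.579  0.2759 0.0105]
board near [ 0.5386 -0.2249  0.0095]
board plane cast z18 [[ 0.5719  0.1888  0.018 ]
 [ 0.5627  0.0797  0.018 ]
 [ 0.5544 -0.0298  0.018 ]
 [ 0.5461 -0.1397  0.018 ]
 [ 0.5783  0.2743  0.018 ]
 [ 0.5386 -0.2237  0.018 ]]
batten foot z18 [[ 0.703   0.1841  0.018 ]
 [ 0.693   0.0725  0.018 ]
 [ 0.6848 -0.0395  0.018 ]
 [ 0.6766 -0.151   0.018 ]]
a
[[0.5139 0.2178 0.0179]
 [0.5187 0.1757 0.0045]
 [0.4011 0.1575 0.0085]
 [0.3959 0.1994 0.016 ]] [0.4574 0.1876 0.0118]
 cast centre [0.4577 0.1866 0.016 ] len 0.11833468902738084 yaw 9.292225387606985
b
[[0.4898 0.079  0.017 ]
 [0.4941 0.0376 0.0102]
 [0.3957 0.021  0.0106]
 [0.3903 0.0643 0.0084]] [0.4425 0.0505 0.0115]
 cast centre [0.4429 0.05   0.016 ] len 0.09942844488097292 yaw 9.509954982053586
c
[[ 0.4869 -0.1512  0.0131]
 [ 0.4904 -0.1943  0.0208]
 [ 0.4111 -0.2044  0.0104]
 [ 0.4072 -0.1604  0.0082]] [ 0.4489 -0.1776  0.0131]
 cast centre [ 0.4496 -0.1778  0.016 ] len 0.08021692109695787 yaw 5.378187369754993
cam in tool [ 0.0724 -0.0019 -0.1502] axes [[-0.0003 -0.9625 -0.2711]
 [ 1.     -0.     -0.001 ]
 [ 0.001  -0.2711  0.9625]]
```

```bash
cat > go.py <<'E'
from look import *
from scipy.spatial.transform import Rotation as Ro
def rel(x,y,z,yaw):
    st=robot.get_state(); R0=Ro.from_quat(st['tcp_rot']); h=np.radians(yaw)/2
    Rg=Ro.from_quat([np.cos(h),np.sin(h),0,0])
    w=(R0.inv()*Rg).as_rotvec(degrees=True); d=R0.inv().apply(np.array([x,y,z])-st['tcp_pos'])*1000
    print('turn',w.round(2),'shift',d.round(1),'rows',np.linalg.norm(d)/50,np.linalg.norm(w)/8.59)
if __name__=='__main__': 
    st=robot.get_state(); q=st['tcp_rot']; print('t',st['time_s'],'tcp',st['tcp_pos'],'yaw',np.degrees(2*np.arctan2(q[1],q[0])),'F',st['contact_force'],'w',st['gripper_width'])
    print('q',st['joint_positions'])
    if len(sys.argv)>4: rel(*map(float,sys.argv[1:5]))
E
python3 go.py 0.42 -0.178 0.16 5.4
```

```text
t 0.15 tcp [ 0.163  -0.6287  0.2339] yaw 14.542622980175206 F [ 0.0166  0.2652 -0.4737] w 0.09130958591513165
q [ 1.5802  0.5016 -0.4268  1.5512  0.2208  1.1383 -0.2103]
turn [-0.08  0.    9.14] shift [ 361.9 -371.6   74.5] rows 10.480769982983977 1.0643789444505471
```

>>> play_rows:
  plan:
    - [0, 0, 9, 362, -372, 35, 1]
    - [0, 0, 9, 362, -372, 35, 1]
    - [0, 0, 9, 362, -372, 35, 1]
    - [0, 0, 9, 362, -372, 35, 1]
    - [0, 0, 9, 362, -372, 35, 1]
    - [0, 0, 9, 362, -372, 35, 1]
    - [0, 0, 9, 362, -372, 35, 1]
    - [0, 0, 9, 362, -372, 35, 1]

```text
time_s: 0.95
tcp_pos: [0.3613, -0.2806, 0.2078]
tcp_rot: [0.999, 0.048, -0.0, 0.0]
contact_force: [1.1, -0.2, -0.4]
gripper_width: 0.0917
```

```bash
python3 go.py 0.42 -0.178 0.16 5.4
```

```text
t 0.95 tcp [ 0.3613 -0.2806  0.2078] yaw 5.5271244509192226 F [ 1.0956 -0.1624 -0.3561] w 0.09168606854798102
q [ 1.1498  0.2019 -0.6074  2.0386  0.1426  0.9411 -1.0067]
turn [0.03 0.   0.13] shift [ 68.3 -96.5  47.7] rows 2.5497362483553774 0.015161269980642624
```

>>> play_rows:
  plan:
    - [0, 0, 0, 64, -90, 48, 1]
    - [0, 0, 0, 64, -90, 48, 1]
    - [0, 0, 0, 64, -90, 48, 1]
    - [0, 0, 0, 64, -90, 48, 1]
    - [0, 0, 0, 64, -90, 48, 1]
    - [0, 0, 0, 64, -90, 48, 1]

```text
time_s: 1.55
tcp_pos: [0.4154, -0.1882, 0.1601]
tcp_rot: [0.999, 0.047, 0.0, 0.0]
contact_force: [0.5, 0.2, 0.3]
gripper_width: 0.0916
```

```bash
python3 go.py 0.45 -0.178 0.16 5.4; python3 -c "
from look import *
snap('wrist','w1.png')"
```

```text
t 1.55 tcp [ 0.4154 -0.1882  0.1601] yaw 5.419800851668926 F [0.476  0.2051 0.2854] w 0.09160317140654117
q [ 0.939   0.2856 -0.6517  2.0849  0.2324  0.8407 -1.3257]
turn [0.05 0.   0.02] shift [35.4 -6.9  0.1] rows 0.7203789628726497 0.005869243782389877
```

View pics/w1.png

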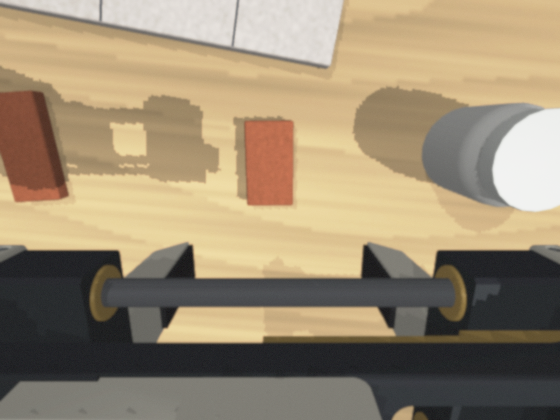

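Wrist view: tile c at px (245–294, 120–206), board corner at (330,67), jar on the right.

```bash
cat > wt.py <<'E'
from go import *
# measure tiles in wrist view on plane z (mm top height)
z=float(sys.argv[1])/1000; f=sys.argv[2] if len(sys.argv)>2 else None
inf=robot.camera_info('wrist'); im=robot.camera('wrist')
if f: cv2.imwrite('pics/'+f,im[:,:,::-1])
for c in tiles(im,600):
    if (c[:,1]>240).any() or (c[:,0]<2).any() or (c[:,0]>557).any() or (c[:,1]<2).any(): print('cut',c.mean(0)); continue
    # top face = brighter part: use Otsu within mask
    m=np.zeros(im.shape[:2],np.uint8); cv2.drawContours(m,[c.reshape(-1,1,2)],-1,255,-1)
    w=cast(inf,c,z)[:,:2]*1000
    r=cv2.minAreaRect(w.astype(np.float32)); b=cv2.boxPoints(r)
    e=[b[1]-b[0],b[2]-b[1]]; l=max(e,key=np.linalg.norm); l=l*np.sign(l[0])
    print('px',c.mean(0).round(0),'ctr',np.round(r[0],1),'size',np.round(sorted(r[1]),1),'yaw',np.degrees(np.arctan2(l[1],l[0])).round(2))
E
python3 wt.py 16; python3 go.py
```

```text
px [269. 162.] ctr [ 448.9 -174.5] size [42.5 76.9] yaw 6.03
cut [ 30.2107 146.0346]
t 1.65 tcp [ 0.4155 -0.1883  0.1602] yaw 5.380717293117607 F [ 0.381  -0.8025  0.0983] w 0.09171450590623799
q [ 0.9394  0.2853 -0.6519  2.0849  0.2323  0.8405 -1.326 ]
```

```bash
python3 go.py 0.449 -0.1755 0.012 5.8
```

```text
t 1.65 tcp [ 0.4155 -0.1883  0.1602] yaw 5.380717293117607 F [ 0.381  -0.8025  0.0983] w 0.09171450590623799
q [ 0.9394  0.2853 -0.6519  2.0849  0.2323  0.8405 -1.326 ]
turn [ 0.06 -0.02 -0.42] shift [ 34.5  -9.7 148.2] rows 3.050032052183039 0.04927787596475774
```

>>> play_rows:
  plan:
    - [0, 0, -0.4, 34.5, -9.7, 40, 1]
    - [0, 0, -0.4, 34.5, -9.7, 85, 1]
    - [0, 0, -0.4, 34.5, -9.7, 125, 1]
    - [0, 0, -0.4, 34.5, -9.7, 148, 1]
    - [0, 0, -0.4, 34.5, -9.7, 148, 1]
    - [0, 0, -0.4, 34.5, -9.7, 148, 1]

```text
time_s: 2.25
tcp_pos: [0.449, -0.1746, 0.0115]
tcp_rot: [0.999, 0.051, -0.0, 0.0]
contact_force: [-0.8, -0.0, 0.4]
gripper_width: 0.0918
```

>>> play_rows:
  plan:
    - [0, 0, 0, 0, 0, 0, 0.4]
    - [0, 0, 0, 0, 0, 0, 0.4]
    - [0, 0, 0, 0, 0, 0, 0.4]
    - [0, 0, 0, 0, 0, 0, 0.4]
    - [0, 0, 0, 0, 0, 0, 0.4]
    - [0, 0, 0, 0, 0, 0, 0.4]
    - [0, 0, 0, 0, 0, 0, 0.4]
    - [0, 0, 0, 0, 0, 0, 0.4]
  squeeze: 15

```text
time_s: 3.05
tcp_pos: [0.4493, -0.174, 0.0119]
tcp_rot: [0.999, 0.052, 0.0, 0.0]
contact_force: [-0.3, -0.8, 1.9]
gripper_width: 0.0444
```

```bash
python3 go.py 0.600 -0.034 0.09 -4.5
```

```text
t 3.05 tcp [ 0.4493 -0.174   0.0119] yaw 5.934314126039006 F [-0.2623 -0.7645  1.9169] w 0.04441772277973238
q [ 0.7224  0.5888 -0.4918  2.099   0.5083  0.5698 -1.6026]
turn [ 0.02 -0.01 10.43] shift [ 164.4 -123.6  -78.1] rows 4.399474860431325 1.2147081858607085
```

>>> play_rows:
  plan:
    - [0, 0, 0, 0, 0, -40, 0.4]
    - [0, 0, 0, 0, 0, -78, 0.4]
    - [0, 0, 10.4, 164, -123.6, -78, 0.4]
    - [0, 0, 10.4, 164, -123.6, -78, 0.4]
    - [0, 0, 10.4, 164, -123.6, -78, 0.4]
    - [0, 0, 10.4, 164, -123.6, -78, 0.4]
    - [0, 0, 10.4, 164, -123.6, -78, 0.4]
    - [0, 0, 10.4, 164, -123.6, -78, 0.4]

```text
time_s: 3.85
tcp_pos: [0.5999, -0.0309, 0.0893]
tcp_rot: [0.999, -0.037, -0.0, -0.001]
contact_force: [-0.2, -1.0, -1.3]
gripper_width: 0.0447
```

```bash
python3 go.py 0.6162 -0.0347 0.06 -4.5; python3 -c "
from look import *
snap('wrist','w2.png')"
```

```text
t 3.85 tcp [ 0.5999 -0.0309  0.0893] yaw -4.224656473821814 F [-0.2176 -1.0222 -1.3293] w 0.04469170846804551
q [ 0.4133  0.6196 -0.5417  1.783   0.4067  0.8527 -1.9631]
turn [-0.09  0.03  0.28] shift [16.5  2.6 29.3] rows 0.6745946755538661 0.03386801271256963
```

View pics/w2.png

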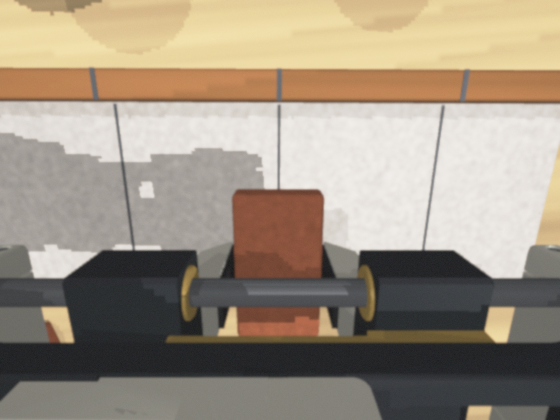

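Held tile c is at px (233–323), the −55 line at x≈279, batten foot about row 103: nearly aligned. Measuring exactly.

```bash
cat > bl.py <<'E'
from go import *
inf=robot.camera_info('wrist'); im=robot.camera('wrist')
st=robot.get_state(); q=st['tcp_rot']; yaw=np.degrees(2*np.arctan2(q[1],q[0]))
g=cv2.cvtColor(im,cv2.COLOR_RGB2GRAY).astype(float)
h=cv2.cvtColor(im,cv2.COLOR_RGB2HSV).astype(int)
def fit(P):
    vx,vy,x,y=cv2.fitLine(np.array(P,np.float32),cv2.DIST_HUBER,0,.01,.01).ravel(); return np.array([vx,vy]),np.array([x,y])
# batten = orange band: per column, lowest orange pixel in rows<200
lo=[]
for u in list(range(10,550,6)):
    col=((h[:200,u,0]>3)&(h[:200,u,0]<16)&(h[:200,u,1]>130)&(h[:200,u,2]>60)).astype(int)
    i=np.where(col)[0]
    if len(i)>8 and 10<i[-1]<180: lo.append((u,i[-1]+1))
print('batten lower px',lo[0],lo[len(lo)//2],lo[-1])
R0=Ro.from_quat(q).as_matrix()
lo=np.array(lo); med=np.median(lo[:,1]); lo=lo[abs(lo[:,1]-med)<12]
if len(lo)>10:
    d,p=fit(cast(inf,lo,.018)[:,:2]*1000); d=d*np.sign(d[1]); 
    print('batten foot (z18) at',p,'board yaw from batten',np.degrees(np.arctan2(-d[0],d[1])))
    n=np.array([d[1],-d[0]]); print('  dist TCP->batten face along normal mm',n@(p-st['tcp_pos'][:2]*1000))
# dark lines: darker than neighbours 6px both sides
b=int(med) if len(lo) else 100
bg=np.minimum(np.roll(g,5,1),np.roll(g,-5,1)); dk=(bg-g)
pts={}
for v in range(b+6,min(b+150,235)):
    row=dk[v,8:-8]
    for u in np.where(row>18)[0]+8:
        if h[v,u-5,1]<60 and h[v,u+5,1]<60: pts.setdefault(v,[]).append(u)
m=np.zeros(g.shape,np.uint8)
for v in pts:
    m[v,pts[v]]=255
L=cv2.HoughLinesP(m,1,np.pi/360,25,minLineLength=30,maxLineGap=12)
used=[]
for l in ([] if L is None else L.reshape(-1,4)):
    l=l.astype(float); 
    if abs(l[0]-l[2])>abs(l[1]-l[3])*.6: continue
    mid=(l[0]+l[2])/2
    if any(abs(mid-k)<20 for k in used): continue
    used.append(mid)
    # refine
    vs,us=np.where(m); t=(vs-l[1])/(l[3]-l[1]); uu=l[0]+t*(l[2]-l[0]); k=abs(us-uu)<3
    d,p=fit(cast(inf,np.c_[us,vs][k],.018)[:,:2]*1000); d=d*np.sign(d[0])
    n=np.array([-d[1],d[0]]); print('line px',l,'n',k.sum(),'yaw',np.degrees(np.arctan2(d[1],d[0])).round(2),'offset of line left of TCP mm',(n@(p-st['tcp_pos'][:2]*1000)).round(2), 'pt',p.round(1))
print('tool yaw',yaw)
E
python3 bl.py
```

```text
batten lower px (10, np.int64(97)) (322, np.int64(98)) (544, np.int64(98))
batten foot (z18) at [684.7343 -46.0676] board yaw from batten -4.462624
  dist TCP->batten face along normal mm 87.34660346562329
line px [109. 104. 127. 234.] n 518 yaw -4.44 offset of line left of TCP mm 115.94 pt [646.8  77.7]
line px [420. 234. 437. 104.] n 423 yaw -4.33 offset of line left of TCP mm -104.3 pt [ 627.8 -141.7]
line px [275. 189. 275. 104.] n 344 yaw -5.06 offset of line left of TCP mm 6.23 pt [649.  -33.1]
tool yaw -4.4814505020424695
```

```bash
python3 go.py; python3 - <<'E'
from look import *
im=snap('wrist','w3.png'); g=cv2.cvtColor(im,cv2.COLOR_RGB2GRAY)
for v in (85,120,160,215): print(v,g[v,266:292])
h=cv2.cvtColor(im,cv2.COLOR_RGB2HSV); 
for v in (195,210,230): 
    r=redmask(im)[v]; i=np.where(r)[0]; print(v,i.min(),i.max())
E
python3 go.py
```

```text
t 3.95 tcp [ 0.598  -0.0348  0.0889] yaw -4.4814505020424695 F [-0.5594 -0.3245 -1.5528] w 0.04454762337141873
q [ 0.417   0.618  -0.5392  1.7859  0.4071  0.8531 -1.9629]
85 [141 139 132 120 112 110 111 121 135 140 143 144 144 143 142 142 142 142
 144 145 143 144 145 145 144 145]
120 [227 226 226 220 200 156 135 165 213 228 231 232 233 233 235 235 235 234
 234 234 233 231 229 229 228 228]
160 [226 226 226 226 216 171 140 168 214 229 230 230 229 229 229 230 231 232
 232 232 232 231 231 232 230 229]
215 [101  99  98  98  98  98 100  98  98 101 100 100 100  99 100  99  99 101
 101  99 100  97  98  96  96  97]
195 235 320
210 234 321
230 235 320
t 4.0 tcp [ 0.5979 -0.0356  0.089 ] yaw -4.552271697630714 F [-1.0547 -0.609  -1.0917] w 0.044511136339478334
q [ 0.4179  0.6176 -0.5388  1.7861  0.407   0.8531 -1.963 ]
```

>>> play_rows:
  plan:
    - [0, 0, 0, 35, -3.5, 0, 0.4]
    - [0, 0, 0, 35, -3.5, 30, 0.4]
    - [0, 0, 0, 35, -3.5, 53, 0.4]
    - [0, 0, 0, 35, -3.5, 53, 0.4]
    - [0, 0, 0, 35, -3.5, 53, 0.4]
    - [0, 0, 0, 35, -3.5, 53, 0.4]
    - [0, 0, 0, 35, -3.5, 53, 0.4]
    - [0, 0, 0, 35, -3.5, 53, 0.4]

```text
time_s: 4.8
tcp_pos: [0.6355, -0.0332, 0.0381]
tcp_rot: [0.999, -0.039, 0.001, 0.0]
contact_force: [0.5, -0.6, -1.4]
gripper_width: 0.0451
```

```bash
python3 -c "
from look import *
im=snap('wrist','w4.png')
g=cv2.cvtColor(im,cv2.COLOR_RGB2GRAY)
for v in (70,): print(v,g[v,260:300])
r=redmask(im)
for v in (170,180,200,220,240): 
  i=np.where(r[v])[0]; print(v,i.min() if len(i) else 0,i.max() if len(i) else 0)
"; python3 bl.py;python3 go.py
```

```text
70 [221 221 222 222 222 222 222 222 222 222 222 222 222 222 222 222 222 222
 222 222 222 223 222 222 222 222 222 221 222 222 222 222 222 223 221 222
 221 222 222 222]
170 0 0
180 0 0
200 234 322
220 235 321
240 235 320
batten lower px (10, np.int64(170)) (232, np.int64(170)) (544, np.int64(170))
batten foot (z18) at [680.2404 -56.4275] board yaw from batten -4.474291
  dist TCP->batten face along normal mm 46.75988123711463
line px [473. 230. 479. 176.] n 236 yaw -3.54 offset of line left of TCP mm -109.73 pt [ 654.3 -144.2]
line px [ 76. 176.  88. 224.] n 215 yaw -3.4 offset of line left of TCP mm 110.68 pt [671.9  75.6]
tool yaw -4.4604936965847815
t 4.9 tcp [ 0.6352 -0.0331  0.0376] yaw -4.4604936965847815 F [ 0.2297  0.2007 -1.0463] w 0.04504333426124577
q [ 0.3665  0.7377 -0.4963  1.7086  0.4576  0.8117 -1.9897]
```

View pics/w4.png

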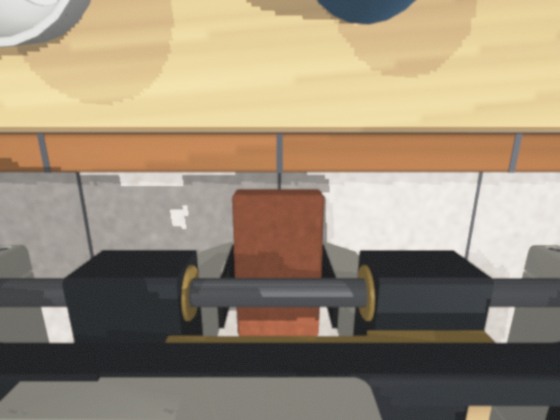

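>>> play_rows:
  plan:
    - [0, 0, 0, 0, 1, 4, 0.4]
    - [0, 0, 0, 0, 1, 6.5, 0.4]
    - [0, 0, 0, 0, 1, 7.5, 0.4]
    - [0, 0, 0, 0, 1, 7.5, 0.4]
    - [0, 0, 0, 0, 1, 7.5, 0.4]

```text
time_s: 5.4
tcp_pos: [0.6345, -0.0343, 0.0299]
tcp_rot: [0.999, -0.039, -0.0, 0.0]
contact_force: [-2.6, -0.7, 5.9]
gripper_width: 0.0447
```

>>> play_rows:
  plan:
    - [0, 0, 0, 3, 0, -0.5, 0.4]
    - [0, 0, 0, 5, 0, -0.5, 0.4]
    - [0, 0, 0, 6, 0, -0.5, 0.4]
    - [0, 0, 0, 7, 0, -0.5, 0.4]
    - [0, 0, 0, 7, 0, -0.5, 0.4]

```text
time_s: 5.9
tcp_pos: [0.6405, -0.0343, 0.0299]
tcp_rot: [0.999, -0.039, -0.001, 0.0]
contact_force: [-6.0, -0.8, 6.8]
gripper_width: 0.0447
```

>>> play_rows:
  plan:
    - [0, 0, 0, 1, 0, -0.5, 0.4]
    - [0, 0, 0, 2, 0, -0.5, 0.4]
    - [0, 0, 0, 2, 0, -0.5, 0.4]

```text
time_s: 6.2
tcp_pos: [0.6441, -0.0348, 0.03]
tcp_rot: [0.999, -0.039, 0.0, -0.0]
contact_force: [-0.1, 0.3, -1.2]
gripper_width: 0.0448
```

```bash
python3 -c "
from look import *
im=snap('wrist','w5.png')
cv2.imwrite('pics/w5z.png',cv2.resize(im[150:270,180:380,::-1],None,fx=4,fy=4))
"; python3 go.py
```

```text
t 6.25 tcp [ 0.6439 -0.0347  0.0301] yaw -4.463853603928062 F [-0.4191  0.2396 -1.0027] w 0.04472217695917546
q [ 0.3609  0.7604 -0.4902  1.6853  0.4628  0.8133 -1.987 ]
```

View pics/w5z.png

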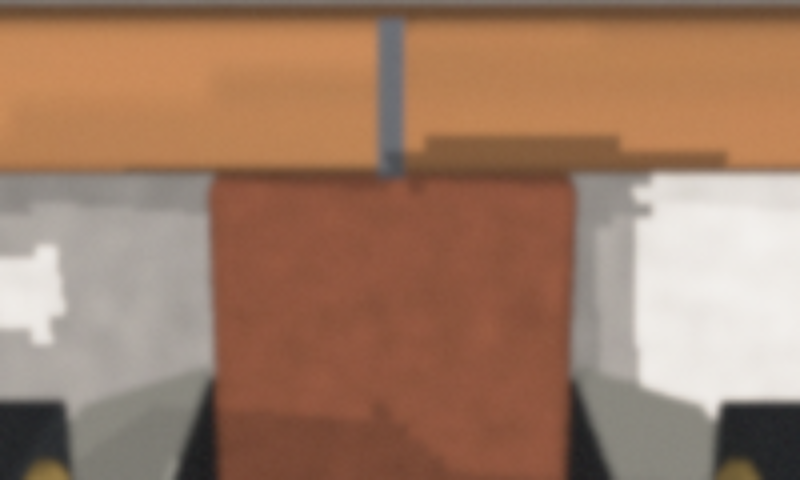

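>>> play_rows:
  plan:
    - [0, 0, 0, 1, 0, 0, 0.4]
    - [0, 0, 0, 2, 0, 0, 0.4]
    - [0, 0, 0, 2, 0, 0, 0.4]

```text
time_s: 6.55
tcp_pos: [0.6456, -0.0348, 0.0302]
tcp_rot: [0.999, -0.039, -0.0, -0.0]
contact_force: [-0.4, -0.4, -0.3]
gripper_width: 0.0446
```

>>> play_rows:
  plan:
    - [0, 0, 0, 1, 0, 0, 0.4]
    - [0, 0, 0, 2, 0, 0, 0.4]
    - [0, 0, 0, 2, 0, 0, 0.4]

```text
time_s: 6.85
tcp_pos: [0.6457, -0.0349, 0.03]
tcp_rot: [0.999, -0.039, -0.002, 0.0]
contact_force: [-5.9, 0.6, 2.4]
gripper_width: 0.0447
```

>>> play_rows:
  plan:
    - [0, 0, 0, -1, 0, 0, 0.4]
    - [0, 0, 0, -1, 0, 0, 0.8]
    - [0, 0, 0, -1, 0, 0, 0.8]
    - [0, 0, 0, -1, 0, 0, 0.8]
    - [0, 0, 0, -1, 0, 0, 0.8]
    - [0, 0, 0, -1, 0, -40, 0.9]
    - [0, 0, 0, -60, 0, -80, 0.9]
    - [0, 0, 0, -60, 0, -80, 0.9]

```text
time_s: 7.65
tcp_pos: [0.5871, -0.0296, 0.1126]
tcp_rot: [0.999, -0.039, 0.001, 0.0]
contact_force: [0.4, -0.1, 0.0]
gripper_width: 0.0823
```

```bash
python3 go.py; python3 -c "
from look import *
im=snap('wrist','w6.png')
im=snap('top','top1.png')
cv2.imwrite('pics/top1z.png',cv2.resize(im[100:330,70:380,::-1],None,fx=2.5,fy=2.5,interpolation=cv2.INTER_CUBIC))
"; python3 go.py; python3 bl.py; python3 wt.py 34
```

```text
t 7.65 tcp [ 0.5871 -0.0296  0.1126] yaw -4.4196891311953905 F [ 0.3508 -0.0994  0.0134] w 0.08225622739679538
q [ 0.4332  0.5682 -0.5631  1.8067  0.384   0.8752 -1.9565]
t 7.75 tcp [ 0.5872 -0.0301  0.1125] yaw -4.4072737419124675 F [ 0.294   0.34   -0.4534] w 0.08252877226364853
q [ 0.433   0.5683 -0.5624  1.8068  0.385   0.8749 -1.9566]
batten lower px (10, np.int64(83)) (310, np.int64(84)) (544, np.int64(84))
batten foot (z18) at [686.7137 -26.8864] board yaw from batten -4.546745
  dist TCP->batten face along normal mm 97.90418749454983
line px [410. 232. 426.  89.] n 513 yaw -4.21 offset of line left of TCP mm -107.97 pt [ 618.9 -141.1]
line px [126.  89. 144. 232.] n 544 yaw -4.41 offset of line left of TCP mm 112.46 pt [639.   78.3]
line px [278. 232. 278. 198.] n 130 yaw -4.76 offset of line left of TCP mm 2.47 pt [584.8 -27.8]
tool yaw -4.4476523742622245
cut [196.9008 331.0076]
px [277. 140.] ctr [644.9 -32.9] size [42.7 77.5] yaw -4.46
```

View pics/w6.png

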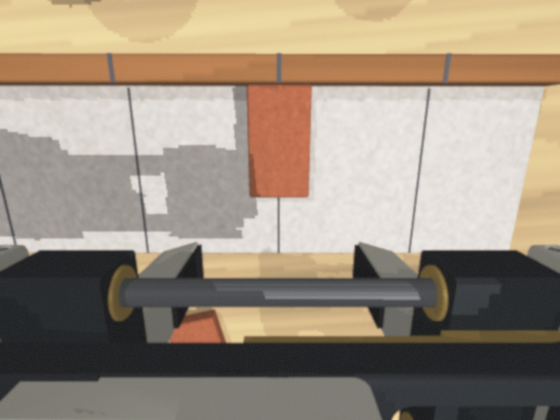

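View pics/top1z.png

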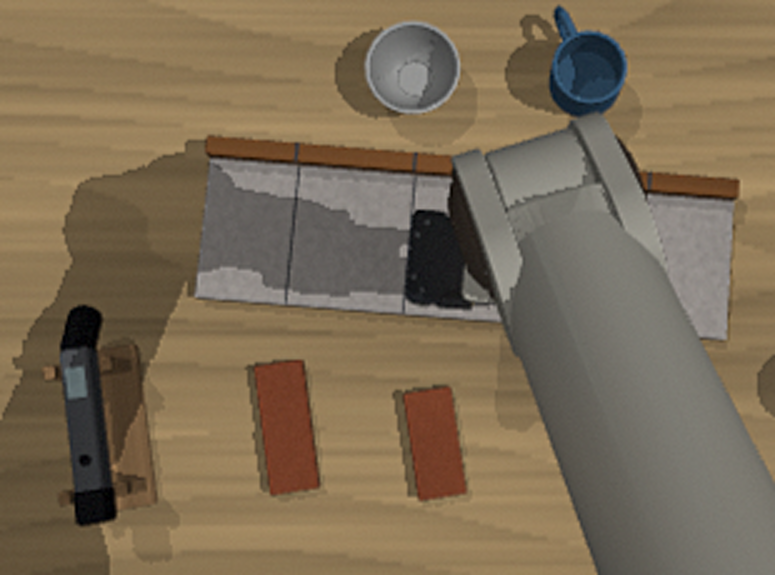

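Tile c sits well: tile px 248–309, line tick at 279, yaw −4.46° against board −4.5°. On to tile b.

```bash
python3 go.py 0.40 0.053 0.16 9.5
```

```text
t 7.85 tcp [ 0.5886 -0.0308  0.1108] yaw -4.477330065319456 F [-0.0867 -0.0655 -0.8812] w 0.08240583070460755
q [ 0.4322  0.5729 -0.5605  1.8037  0.3861  0.8739 -1.9568]
turn [  0.04  -0.1  -13.98] shift [-194.5  -68.8  -49.6] rows 4.2430761145204325 1.6272106742037027
```

>>> play_rows:
  plan:
    - [0, 0, -14, -195, -69, -49, 1]
    - [0, 0, -14, -195, -69, -49, 1]
    - [0, 0, -14, -195, -69, -49, 1]
    - [0, 0, -14, -195, -69, -49, 1]
    - [0, 0, -14, -195, -69, -49, 1]
    - [0, 0, -14, -195, -69, -49, 1]
    - [0, 0, -14, -195, -69, -49, 1]
    - [0, 0, -14, -195, -69, -49, 1]

```text
time_s: 8.65
tcp_pos: [0.4007, 0.0532, 0.1592]
tcp_rot: [0.997, 0.082, 0.0, -0.001]
contact_force: [0.9, 0.4, 0.2]
gripper_width: 0.0918
```

```bash
python3 wt.py 16 w7.png; python3 go.py
```

```text
px [287. 155.] ctr [441.4  53.7] size [42.5 97.1] yaw 8.75
px [142. 112.] ctr [456.9 188.5] size [ 46.7 117. ] yaw 8.84
t 8.7 tcp [0.4003 0.0533 0.1591] yaw 9.451953104206448 F [1.2497 0.1261 0.2411] w 0.09210936727353601
q [ 0.5298  0.2071 -0.7898  2.196   0.2014  0.8084 -1.795 ]
```

View pics/w7.png

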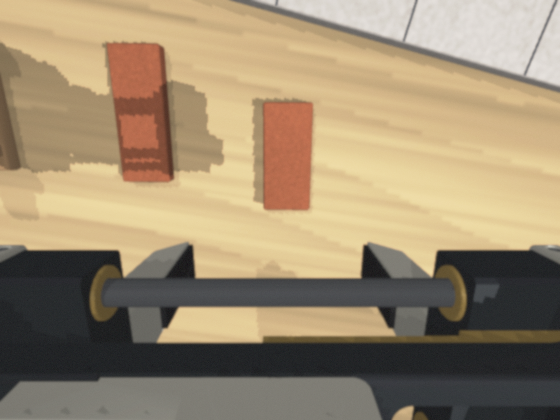

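Tile b at px (287,155), a at (142,112).

```bash
python3 go.py 0.4415 0.053 0.012 9
```

```text
t 8.7 tcp [0.4003 0.0533 0.1591] yaw 9.451953104206448 F [1.2497 0.1261 0.2411] w 0.09210936727353601
q [ 0.5298  0.2071 -0.7898  2.196   0.2014  0.8084 -1.795 ]
turn [-0.08 -0.02  0.45] shift [ 40.5   7.3 147.1] rows 3.0551943075033385 0.05353900472587067
```

>>> play_rows:
  plan:
    - [0, 0, 0.4, 40, 7.3, 30, 1]
    - [0, 0, 0.4, 40.5, 7.3, 75, 1]
    - [0, 0, 0.4, 40.5, 7.3, 120, 1]
    - [0, 0, 0.4, 40.5, 7.3, 147, 1]
    - [0, 0, 0.4, 40.5, 7.3, 147, 1]
    - [0, 0, 0.4, 40.5, 7.3, 147, 1]

```text
time_s: 9.3
tcp_pos: [0.4401, 0.0532, 0.0109]
tcp_rot: [0.997, 0.079, -0.001, -0.0]
contact_force: [0.3, 0.4, -0.1]
gripper_width: 0.0918
```

>>> play_rows:
  plan:
    - [0, 0, 0, 0, 0, 0, 0.4]
    - [0, 0, 0, 0, 0, 0, 0.4]
    - [0, 0, 0, 0, 0, 0, 0.4]
    - [0, 0, 0, 0, 0, 0, 0.4]
    - [0, 0, 0, 0, 0, 0, 0.4]
    - [0, 0, 0, 0, 0, 0, 0.4]
  squeeze: 15

```text
time_s: 9.9
tcp_pos: [0.44, 0.0531, 0.0125]
tcp_rot: [0.997, 0.08, 0.0, 0.0]
contact_force: [0.5, 0.7, -0.7]
gripper_width: 0.0484
```

```bash
python3 go.py 0.6104 0.0784 0.075 -4.47
```

```text
t 9.9 tcp [0.44   0.0531 0.0125] yaw 9.131892827520309 F [ 0.4715  0.6706 -0.6984] w 0.048414381222756465
q [ 0.2971  0.5603 -0.5613  2.1874  0.5815  0.5413 -2.1166]
turn [ 0.   -0.02 13.6 ] shift [172.3   2.  -62.4] rows 3.664637096127229 1.5834591680559171
```

Not fully closed yet; close, then lift and carry.

>>> play_rows:
  plan:
    - [0, 0, 0, 0, 0, 0, 0.4]
    - [0, 0, 0, 0, 0, 0, 0.4]
    - [0, 0, 0, 0, 0, 0, 0.4]
    - [0, 0, 0, 0, 0, -35, 0.4]
    - [0, 0, 0, 0, 0, -70, 0.4]
    - [0, 0, 0, 0, 0, -70, 0.4]

```text
time_s: 10.5
tcp_pos: [0.4426, 0.0539, 0.0854]
tcp_rot: [0.997, 0.08, 0.003, -0.0]
contact_force: [0.8, 0.4, -0.7]
gripper_width: 0.0449
```

>>> play_rows:
  plan:
    - [0, 0, 13.6, 172, 2, 0, 0.4]
    - [0, 0, 13.6, 172, 2, 0, 0.4]
    - [0, 0, 13.6, 172, 2, 0, 0.4]
    - [0, 0, 13.6, 172, 2, 0, 0.4]
    - [0, 0, 13.6, 172, 2, 0, 0.4]
    - [0, 0, 13.6, 172, 2, 0, 0.4]
    - [0, 0, 13.6, 172, 2, 0, 0.4]
    - [0, 0, 13.6, 172, 2, 0, 0.4]

```text
time_s: 11.3
tcp_pos: [0.6086, 0.0781, 0.0819]
tcp_rot: [0.999, -0.039, -0.001, 0.0]
contact_force: [-0.1, 0.3, -1.3]
gripper_width: 0.0445
```

```bash
cat > tk.py <<'E'
from go import *
f=sys.argv[1]; im=snap('wrist',f); r=redmask(im)
r[:, :150]=0; r[:,420:]=0
g=cv2.cvtColor(im,cv2.COLOR_RGB2GRAY).astype(int)
# tile
for v in (205,220,240):
    i=np.where(r[v])[0]
    if len(i): print(v,'tile',i.min(),i.max(),(i.min()+i.max())/2)
h=cv2.cvtColor(im,cv2.COLOR_RGB2HSV)
o=((h[:,:,0]>3)&(h[:,:,0]<16)&(h[:,:,1]>110)); b=np.where(o[:190,230:235].all(1)|o[:190,330:335].all(1))[0]; print('batten rows',b.min(),b.max())
mid=(b.min()+b.max())//2 if len(b) else 90
for v in range(max(b.max()-20,0),b.max()-2,6): 
    s=h[v,200:360,1].astype(int); k=np.where(s<s.max()*.55)[0]; print(v,'tick',200+k.min() if len(k) else None,200+k.max() if len(k) else None)
E
python3 tk.py w8.png; python3 bl.py; python3 go.py 0.6393 0.076 0.036 -4.47
```

```text
205 tile 234 419 326.5
220 tile 235 419 327.0
240 tile 236 320 278.0
batten rows 68 99
79 tick 275 279
85 tick 275 279
91 tick 275 279
batten lower px (10, np.int64(100)) (196, np.int64(100)) (544, np.int64(101))
batten foot (z18) at [696.4159 101.5379] board yaw from batten -4.463703
  dist TCP->batten face along normal mm 85.03977259398195
line px [106. 106. 127. 234.] n 510 yaw -4.33 offset of line left of TCP mm 112.29 pt [657.4 187.1]
line px [277. 165. 278. 106.] n 208 yaw -4.3 offset of line left of TCP mm 1.96 pt [673.   75.3]
tool yaw -4.4539513587765365
t 11.4 tcp [0.6093 0.0781 0.0824] yaw -4.4539513587765365 F [-0.1867  0.5488 -1.657 ] w 0.04514051809974699
q [ 0.2499  0.6587 -0.5739  1.7498  0.4511  0.8681 -2.1747]
turn [0.03 0.02 0.02] shift [30.1 -0.2 46.4] rows 1.1055995148147166 0.00422427196666634
```

View pics/w8.png

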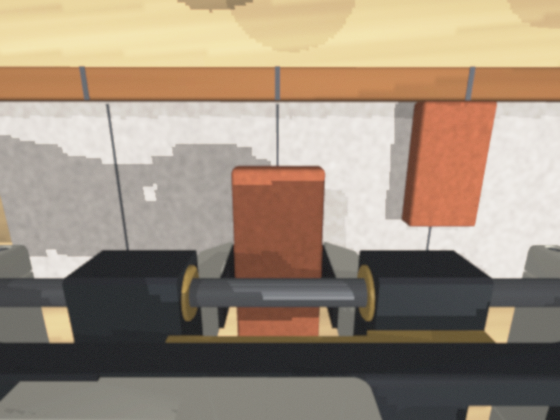

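>>> play_rows:
  plan:
    - [0, 0, 0, 28, -0.5, 15, 0.4]
    - [0, 0, 0, 28, -0.5, 40, 0.4]
    - [0, 0, 0, 28, -0.5, 48, 0.4]
    - [0, 0, 0, 28, -0.5, 50, 0.4]
    - [0, 0, 0, 28, -0.5, 51, 0.4]
    - [0, 0, 0, 28, -0.5, 51.5, 0.4]
    - [0, 0, 0, 28, -0.5, 51.5, 0.4]

```text
time_s: 12.1
tcp_pos: [0.6405, 0.0763, 0.035]
tcp_rot: [0.999, -0.039, 0.003, 0.001]
contact_force: [-2.4, -1.8, 17.4]
gripper_width: 0.0448
```

>>> play_rows:
  plan:
    - [0, 0, 0, 2, 0, 0, 0.4]
    - [0, 0, 0, 4, 0, 0, 0.4]
    - [0, 0, 0, 5, 0, 0, 0.4]
    - [0, 0, 0, 5, 0, 0, 0.4]

```text
time_s: 12.5
tcp_pos: [0.6414, 0.0762, 0.0339]
tcp_rot: [0.999, -0.039, -0.001, 0.001]
contact_force: [-10.8, -3.6, 22.2]
gripper_width: 0.0447
```

```bash
python3 tk.py w9.png; python3 go.py; python3 bl.py
```

```text
205 tile 229 327 278.0
220 tile 231 325 278.0
240 tile 232 324 278.0
batten rows 128 189
169 tick 200 359
175 tick 200 359
181 tick 200 359
t 12.55 tcp [0.6414 0.0762 0.0339] yaw -4.458943552080149 F [-11.0293  -2.728   21.3699] w 0.0450984882600936
q [ 0.2149  0.7678 -0.5317  1.6782  0.497   0.8362 -2.1836]
batten lower px (10, np.int64(166)) (178, np.int64(166)) (442, np.int64(166))
batten foot (z18) at [693.4524 110.1491] board yaw from batten -4.4834967
  dist TCP->batten face along normal mm 49.24560202478672
line px [ 69. 172.  82. 234.] n 258 yaw -4.21 offset of line left of TCP mm 111.79 pt [678.4 185.5]
tool yaw -4.451921492493811
```

View pics/w9.png

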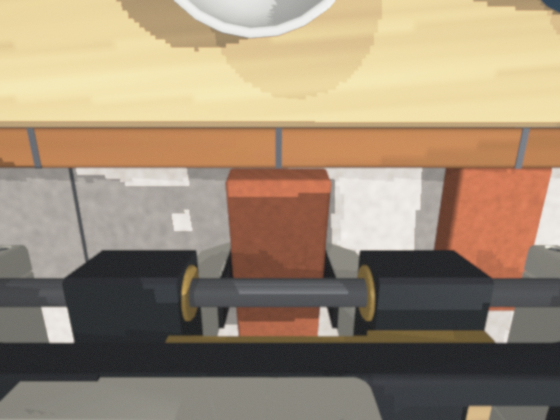

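>>> play_rows:
  plan:
    - [0, 0, 0, -2, 0, -1.5, 0.4]
    - [0, 0, 0, -2, 0, -1.5, 0.55]
    - [0, 0, 0, -2, 0, -1.5, 0.6]
    - [0, 0, 0, -2, 0, -1.5, 0.6]
    - [0, 0, 0, -2, 0, -1.5, 0.6]

```text
time_s: 13.1
tcp_pos: [0.6407, 0.0766, 0.0319]
tcp_rot: [0.999, -0.039, -0.0, -0.0]
contact_force: [0.2, 0.0, -0.3]
gripper_width: 0.0549
```

```bash
python3 tk.py w10.png; python3 go.py
```

```text
205 tile 228 328 278.0
220 tile 230 327 278.5
240 tile 231 325 278.0
batten rows 127 189
169 tick 200 359
175 tick 200 359
181 tick 200 359
t 13.15 tcp [0.6408 0.0766 0.0319] yaw -4.459043729373847 F [ 0.7746 -0.288   0.2225] w 0.0551573036897465
q [ 0.2153  0.7692 -0.5309  1.6818  0.4975  0.8293 -2.1843]
```

View pics/w10.png

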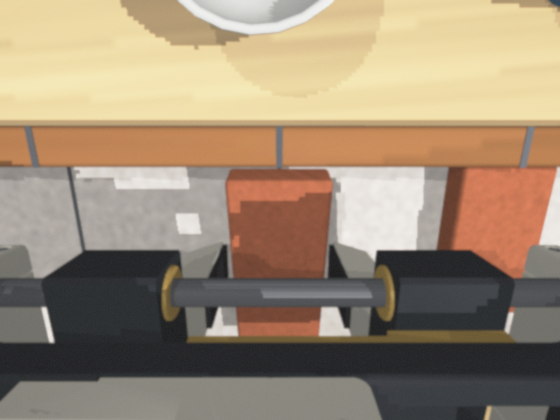

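Tile b looks too wide (100 px vs 88 for c) and its nose at row 170 right at the batten: it has landed with its nose on the batten edge. Regrip, lift, back off and set down again.

>>> play_rows:
  plan:
    - [0, 0, 0, 0, 0, 0, 0.4]
    - [0, 0, 0, 0, 0, 0, 0.4]
    - [0, 0, 0, 0, 0, 0, 0.4]
    - [0, 0, 0, 0, 0, -10, 0.4]
    - [0, 0, 0, 0, 0, -20, 0.4]
    - [0, 0, 0, -14, 0, -20, 0.4]
    - [0, 0, 0, -14, 0, -20, 0.4]
    - [0, 0, 0, -14, 0, -20, 0.4]

```text
time_s: 13.95
tcp_pos: [0.6274, 0.0776, 0.0531]
tcp_rot: [0.999, -0.039, 0.0, 0.0]
contact_force: [-0.3, 0.5, -0.5]
gripper_width: 0.0453
```

```bash
python3 tk.py w11.png; python3 go.py; python3 -c "
from look import *
im=snap('scene','s2.png'); cv2.imwrite('pics/s2z.png',cv2.resize(im[130:330,190:500,::-1],None,fx=2.5,fy=2.5))"
```

```text
205 tile 228 327 277.5
220 tile 230 326 278.0
240 tile 231 324 277.5
batten rows 99 189
169 tick 200 359
175 tick 200 359
181 tick 200 359
t 14.0 tcp [0.6277 0.0775 0.0529] yaw -4.459197929001845 F [ 0.4241 -0.6238 -0.8063] w 0.04488236961784989
q [ 0.2286  0.7227 -0.5481  1.7132  0.4806  0.8421 -2.1831]
```

View pics/w11.png

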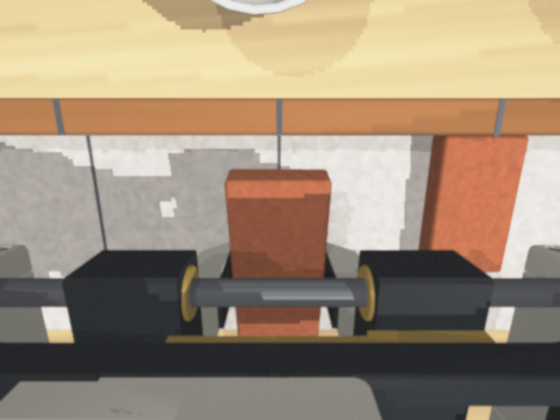

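View pics/s2z.png

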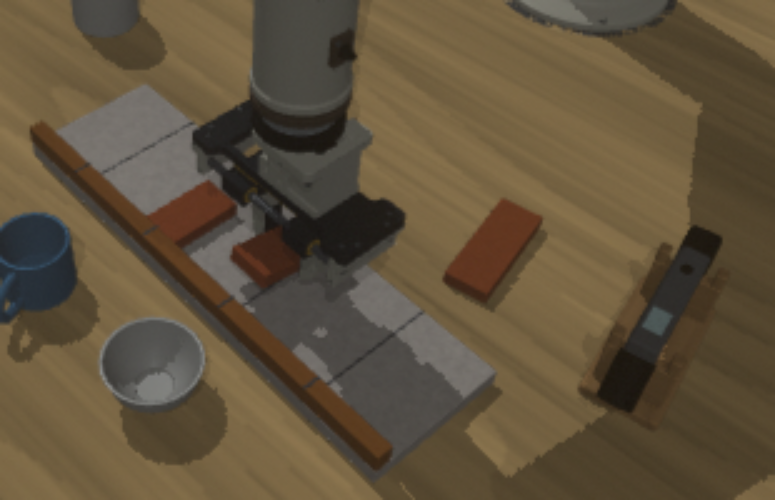

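>>> play_rows:
  plan:
    - [0, 0, 0, 0, 0, 8, 0.4]
    - [0, 0, 0, 0, 0, 14, 0.4]
    - [0, 0, 0, 0, 0, 18, 0.4]
    - [0, 0, 0, 0, 0, 21, 0.4]
    - [0, 0, 0, 0, 0, 23, 0.4]
    - [0, 0, 0, 0, 0, 23, 0.4]

```text
time_s: 14.65
tcp_pos: [0.6274, 0.0775, 0.0294]
tcp_rot: [0.999, -0.039, 0.0, 0.0]
contact_force: [-0.1, -0.4, -0.6]
gripper_width: 0.0448
```

```bash
python3 tk.py w12.png; python3 go.py
```

```text
205 tile 229 326 277.5
220 tile 230 325 277.5
240 tile 232 324 278.0
batten rows 95 189
169 tick 200 359
175 tick 200 359
181 tick 200 359
t 14.7 tcp [0.6273 0.0776 0.0294] yaw -4.464808044156057 F [ 1.2811 -0.9803  0.023 ] w 0.04460096776724212
q [ 0.2161  0.7545 -0.5302  1.7192  0.5008  0.806  -2.1983]
```

View pics/w12.png

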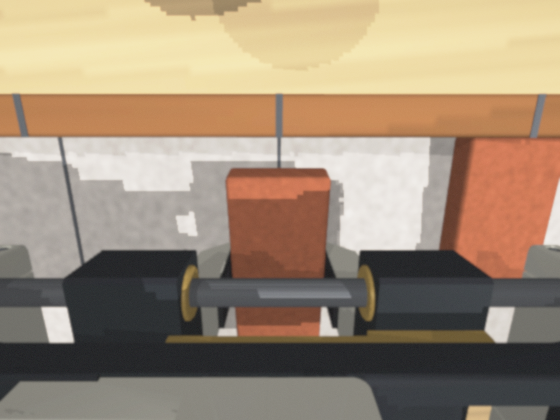

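>>> play_rows:
  plan:
    - [0, 0, 0, 0, 0, 0, 0.52]
    - [0, 0, 0, 0, 0, 0, 0.56]
    - [0, 0, 0, 0, 0, 0, 0.56]
    - [0, 0, 0, 0, 0, 0, 0.56]

```text
time_s: 15.1
tcp_pos: [0.627, 0.0778, 0.0294]
tcp_rot: [0.999, -0.039, 0.0, -0.0]
contact_force: [0.4, -0.9, 0.0]
gripper_width: 0.0513
```

```bash
python3 tk.py w13.png; python3 go.py
```

```text
205 tile 234 322 278.0
220 tile 234 321 277.5
240 tile 236 320 278.0
batten rows 93 134
114 tick 276 282
120 tick 276 282
126 tick 276 282
t 15.15 tcp [0.627  0.0778 0.0294] yaw -4.452289341906024 F [-0.2266 -0.8175  0.2922] w 0.05169442780361038
q [ 0.2161  0.7544 -0.5304  1.7196  0.5007  0.8061 -2.1984]
```

View pics/w13.png

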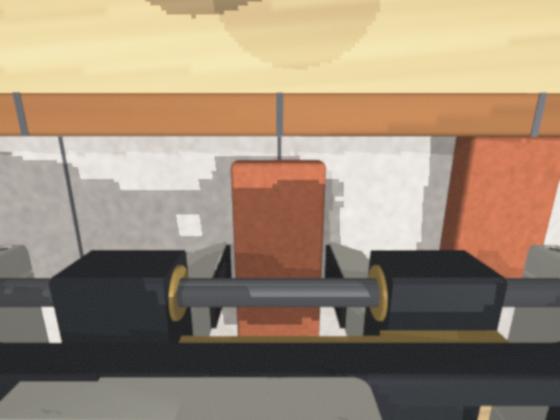

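>>> play_rows:
  plan:
    - [0, 0, 0, 0, 0.5, 0, 0.4]
    - [0, 0, 0, 0, 0.5, 0, 0.4]
    - [0, 0, 0, 0, 0.5, 0, 0.4]
    - [0, 0, 0, 3, 0.5, -0.5, 0.4]
    - [0, 0, 0, 6, 0.5, -0.5, 0.4]
    - [0, 0, 0, 8, 0.5, -0.5, 0.4]
    - [0, 0, 0, 8, 0.5, -0.5, 0.4]

```text
time_s: 15.85
tcp_pos: [0.6354, 0.0764, 0.0298]
tcp_rot: [0.999, -0.039, 0.0, -0.0]
contact_force: [-0.7, 0.5, -0.8]
gripper_width: 0.0448
```

>>> play_rows:
  plan:
    - [0, 0, 0, 1, 0, 0, 0.4]
    - [0, 0, 0, 2, 0, 0, 0.4]
    - [0, 0, 0, 2, 0, 0, 0.4]

```text
time_s: 16.15
tcp_pos: [0.6371, 0.0763, 0.0298]
tcp_rot: [0.999, -0.039, 0.0, 0.0]
contact_force: [0.0, 0.5, -1.6]
gripper_width: 0.0452
```

```bash
python3 tk.py w14.png; python3 go.py
```

```text
205 tile 234 322 278.0
220 tile 234 321 277.5
240 tile 235 320 277.5
batten rows 118 158
138 tick 275 281
144 tick 275 281
150 tick 275 281
t 16.2 tcp [0.637  0.0764 0.0298] yaw -4.457128761652694 F [ 0.2405  0.3012 -1.0002] w 0.0449897911505099
q [ 0.2156  0.7667 -0.5297  1.6931  0.4999  0.8202 -2.1886]
```

View pics/w14.png

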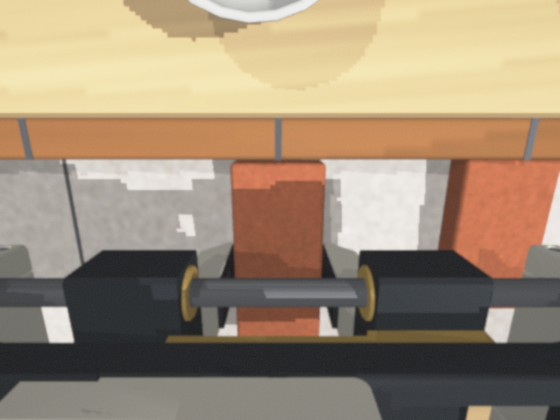

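>>> play_rows:
  plan:
    - [0, 0, 0, 1, 0, 0, 0.4]
    - [0, 0, 0, 2, 0, 0, 0.4]
    - [0, 0, 0, 2, 0, 0, 0.4]

```text
time_s: 16.5
tcp_pos: [0.639, 0.0762, 0.0298]
tcp_rot: [0.999, -0.039, 0.0, -0.0]
contact_force: [0.1, 0.2, 0.0]
gripper_width: 0.045
```

>>> play_rows:
  plan:
    - [0, 0, 0, 1, 0, 0, 0.4]
    - [0, 0, 0, 2, 0, 0, 0.4]
    - [0, 0, 0, 2, 0, 0, 0.4]

```text
time_s: 16.8
tcp_pos: [0.6391, 0.0763, 0.0295]
tcp_rot: [0.999, -0.039, -0.002, 0.0]
contact_force: [-4.9, -0.3, 3.1]
gripper_width: 0.0444
```

>>> play_rows:
  plan:
    - [0, 0, 0, -1, 0, 0, 0.4]
    - [0, 0, 0, -1, 0, 0, 0.8]
    - [0, 0, 0, -1, 0, 0, 0.8]
    - [0, 0, 0, -1, 0, 0, 0.8]
    - [0, 0, 0, -1, 0, -20, 0.8]
    - [0, 0, 0, -1, 0, -60, 0.9]
    - [0, 0, 0, -60, 0, -80, 0.9]
    - [0, 0, 0, -60, 0, -80, 0.9]

```text
time_s: 17.6
tcp_pos: [0.5786, 0.082, 0.1117]
tcp_rot: [0.999, -0.038, 0.0, 0.0]
contact_force: [-1.3, 0.8, -0.5]
gripper_width: 0.0825
```

```bash
python3 wt.py 34 w15.png; python3 bl.py;python3 wt.py 34; python3 go.py 0.41 0.183 0.16 9
```

```text
px [434. 113.] ctr [645.2 -30.5] size [47.2 78.1] yaw -4.41
px [279. 126.] ctr [643.6  77.6] size [43.3 97.7] yaw -4.36
batten lower px (10, np.int64(54)) (310, np.int64(95)) (544, np.int64(55))
batten foot (z18) at [695.3259  66.4182] board yaw from batten -4.546424
  dist TCP->batten face along normal mm 116.1490389866951
line px [127.  68. 140. 204.] n 539 yaw -4.69 offset of line left of TCP mm 111.94 pt [649.4 187.7]
tool yaw -4.363403239037705
px [434. 116.] ctr [644.9 -30.5] size [47.3 77.5] yaw -4.38
px [278. 128.] ctr [643.4  77.9] size [43.3 98.5] yaw -4.87
t 17.75 tcp [0.5813 0.0805 0.1104] yaw -4.430938148173732 F [-0.0814 -0.6288 -0.5107] w 0.08252081680984955
q [ 0.2756  0.5814 -0.6056  1.8088  0.4187  0.8807 -2.1727]
turn [  0.04  -0.08 -13.43] shift [-178.6  -89.   -49.9] rows 4.114142610503981 1.5635920070932288
```

View pics/w15.png

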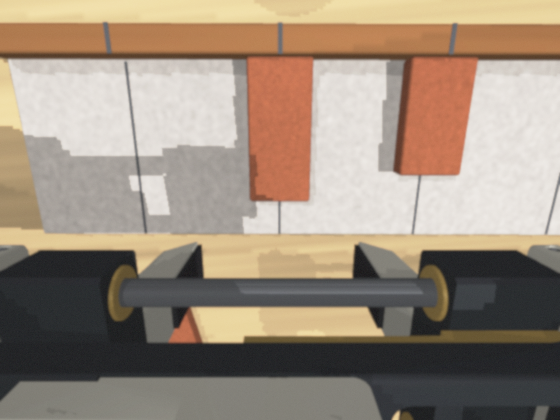

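>>> play_rows:
  plan:
    - [0, 0, -13.4, -178, -89, -50, 1]
    - [0, 0, -13.4, -178, -89, -50, 1]
    - [0, 0, -13.4, -178, -89, -50, 1]
    - [0, 0, -13.4, -178, -89, -50, 1]
    - [0, 0, -13.4, -178, -89, -50, 1]
    - [0, 0, -13.4, -178, -89, -50, 1]
    - [0, 0, -13.4, -178, -89, -50, 1]
    - [0, 0, -13.4, -178, -89, -50, 1]

```text
time_s: 18.55
tcp_pos: [0.4121, 0.1824, 0.1594]
tcp_rot: [0.997, 0.077, -0.0, -0.0]
contact_force: [-0.3, -0.9, -0.6]
gripper_width: 0.0918
```

```bash
python3 wt.py 16 w16.png; python3 go.py
```

```text
px [278. 148.] ctr [457.2 191.2] size [ 42.9 116.5] yaw 8.79
t 18.6 tcp [0.4118 0.1825 0.1594] yaw 8.795288800441067 F [0.4248 0.5053 0.1676] w 0.09180764284027089
q [ 0.2321  0.312  -0.8097  2.0939  0.2988  0.8517 -2.1704]
```

View pics/w16.png

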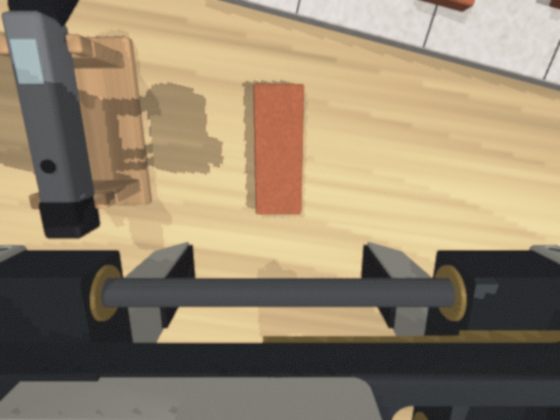

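```bash
python3 go.py 0.459 0.1895 0.012 8.8
```

```text
t 18.6 tcp [0.4118 0.1825 0.1594] yaw 8.795288800441067 F [0.4248 0.5053 0.1676] w 0.09180764284027089
q [ 0.2321  0.312  -0.8097  2.0939  0.2988  0.8517 -2.1704]
turn [-0.03  0.03 -0.  ] shift [ 47.8   0.4 147.3] rows 3.0976597370918495 0.005586883545830003
```

>>> play_rows:
  plan:
    - [0, 0, 0, 47, 0.4, 20, 1]
    - [0, 0, 0, 47.8, 0.4, 65, 1]
    - [0, 0, 0, 47.8, 0.4, 110, 1]
    - [0, 0, 0, 47.8, 0.4, 140, 1]
    - [0, 0, 0, 47.8, 0.4, 147, 1]
    - [0, 0, 0, 47.8, 0.4, 147, 1]
    - [0, 0, 0, 47.8, 0.4, 147, 1]

```text
time_s: 19.3
tcp_pos: [0.4591, 0.1908, 0.0139]
tcp_rot: [0.997, 0.078, 0.001, -0.0]
contact_force: [0.7, 0.6, 0.5]
gripper_width: 0.0919
```

>>> play_rows:
  plan:
    - [0, 0, 0, 0, 0, 0, 0.4]
    - [0, 0, 0, 0, 0, 0, 0.4]
    - [0, 0, 0, 0, 0, 0, 0.4]
    - [0, 0, 0, 0, 0, 0, 0.4]
    - [0, 0, 0, 0, 0, 0, 0.4]
    - [0, 0, 0, 0, 0, 0, 0.4]
    - [0, 0, 0, 0, 0, 0, 0.4]
    - [0, 0, 0, 0, 0, 0, 0.4]
  squeeze: 20

```text
time_s: 20.1
tcp_pos: [0.4579, 0.1901, 0.0129]
tcp_rot: [0.997, 0.078, 0.0, 0.0]
contact_force: [0.0, -0.9, 2.4]
gripper_width: 0.0448
```

>>> play_rows:
  plan:
    - [0, 0, 0, 0, 0, 0, 0.4]
    - [0, 0, 0, 0, 0, 0, 0.4]
    - [0, 0, 0, 0, 0, -15, 0.4]
    - [0, 0, 0, 0, 0, -35, 0.4]
    - [0, 0, 0, 0, 0, -65, 0.4]
    - [0, 0, 0, 0, 0, -65, 0.4]

```text
time_s: 20.7
tcp_pos: [0.4601, 0.1921, 0.0815]
tcp_rot: [0.997, 0.078, 0.003, -0.001]
contact_force: [0.4, 0.4, -1.3]
gripper_width: 0.0448
```

```bash
python3 go.py 0.605 0.189 0.08 -4.47
```

```text
t 20.7 tcp [0.4601 0.1921 0.0815] yaw 8.974451268899013 F [ 0.3505  0.3808 -1.3292] w 0.044818606692906306
q [ 0.121   0.5185 -0.6957  2.0407  0.4896  0.7431 -2.2924]
turn [-0.14 -0.34 13.44] shift [142.6  25.6   2.3] rows 2.898484364892403 1.5657010954474866
```

>>> play_rows:
  plan:
    - [0, 0, 13.4, 142, 25.6, 2, 0.4]
    - [0, 0, 13.4, 142, 25.6, 2, 0.4]
    - [0, 0, 13.4, 142, 25.6, 2, 0.4]
    - [0, 0, 13.4, 142, 25.6, 2, 0.4]
    - [0, 0, 13.4, 142, 25.6, 2, 0.4]
    - [0, 0, 13.4, 142, 25.6, 2, 0.4]
    - [0, 0, 13.4, 142, 25.6, 2, 0.4]
    - [0, 0, 13.4, 142, 25.6, 2, 0.4]

```text
time_s: 21.5
tcp_pos: [0.6011, 0.1874, 0.076]
tcp_rot: [0.999, -0.038, -0.0, 0.0]
contact_force: [0.3, -0.4, -0.8]
gripper_width: 0.0449
```

```bash
python3 tk.py w17.png; python3 bl.py; python3 go.py 0.6429 0.1861 0.035 -4.47
```

```text
205 tile 234 419 326.5
220 tile 235 419 327.0
240 tile 236 319 277.5
batten rows 33 71
51 tick 272 276
57 tick 272 276
63 tick 272 276
batten lower px (124, np.int64(68)) (340, np.int64(70)) (544, np.int64(71))
batten foot (z18) at [702.2028 164.3875] board yaw from batten -4.492042
  dist TCP->batten face along normal mm 102.07624230718771
line px [273.  76. 276. 150.] n 298 yaw -3.78 offset of line left of TCP mm 3.03 pt [680.3 185.1]
tool yaw -4.415928762076649
t 21.6 tcp [0.6016 0.1873 0.0761] yaw -4.415928762076649 F [ 0.4709  0.3625 -1.1093] w 0.04478616519669199
q [ 0.0789  0.6957 -0.589   1.7104  0.4791  0.8834 -2.3611]
turn [ 0.01 -0.01  0.05] shift [41.3 -2.  41.1] rows 1.1649964223311435 0.006461811941615046
```

View pics/w17.png

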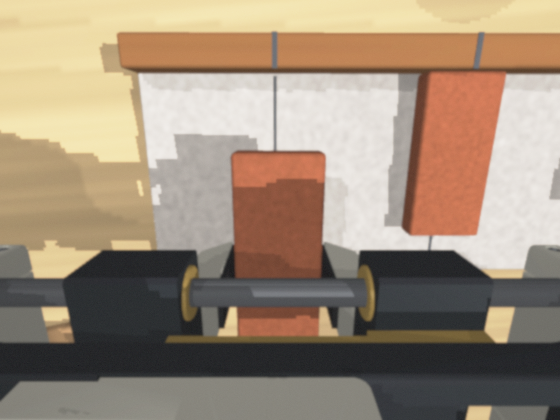

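>>> play_rows:
  plan:
    - [0, 0, 0.05, 26, -2.2, 10, 0.4]
    - [0, 0, 0.05, 26, -2.2, 34, 0.4]
    - [0, 0, 0.05, 26, -2.2, 41, 0.4]
    - [0, 0, 0.05, 26, -2.2, 43, 0.4]
    - [0, 0, 0.05, 26, -2.2, 45, 0.4]
    - [0, 0, 0.05, 26, -2.2, 45, 0.4]
    - [0, 0, 0.05, 26, -2.2, 45, 0.4]

```text
time_s: 22.3
tcp_pos: [0.6286, 0.1876, 0.0318]
tcp_rot: [0.999, -0.039, 0.001, -0.0]
contact_force: [0.3, 0.2, -1.1]
gripper_width: 0.0448
```

```bash
python3 tk.py w18.png; python3 go.py
```

```text
205 tile 235 322 278.5
220 tile 235 321 278.0
240 tile 236 320 278.0
batten rows 77 118
98 tick 275 281
104 tick 275 281
110 tick 275 281
t 22.35 tcp [0.6286 0.1875 0.0317] yaw -4.497791693399467 F [ 0.7056 -0.112  -1.564 ] w 0.04450250042033536
q [ 0.0534  0.7889 -0.5513  1.6539  0.5188  0.8478 -2.3655]
```

View pics/w18.png

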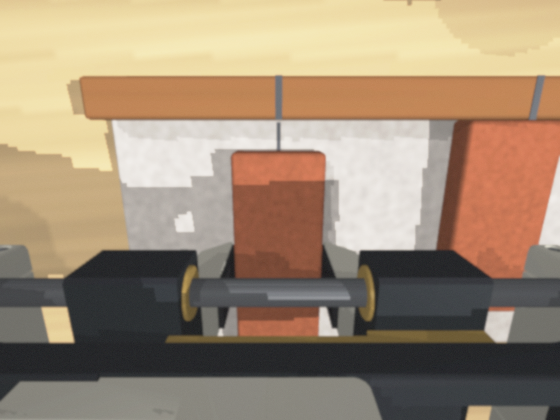

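>>> play_rows:
  plan:
    - [0, 0, 0, 0, 0, 1, 0.4]
    - [0, 0, 0, 0, 0, 1.7, 0.4]
    - [0, 0, 0, 3, 0, 1.2, 0.4]
    - [0, 0, 0, 6, 0, 1.2, 0.4]
    - [0, 0, 0, 9, 0, 1.2, 0.4]
    - [0, 0, 0, 10, 0, 1.2, 0.4]
    - [0, 0, 0, 10, 0, 1.2, 0.4]

```text
time_s: 23.05
tcp_pos: [0.6369, 0.1878, 0.0309]
tcp_rot: [0.999, -0.039, -0.001, -0.0]
contact_force: [-6.8, 0.6, 7.4]
gripper_width: 0.0449
```

>>> play_rows:
  plan:
    - [0, 0, 0, 1, 0, 0, 0.4]
    - [0, 0, 0, 2, 0, 0, 0.4]
    - [0, 0, 0, 2, 0, 0, 0.4]

```text
time_s: 23.35
tcp_pos: [0.6387, 0.1877, 0.0309]
tcp_rot: [0.999, -0.039, -0.001, -0.0]
contact_force: [-5.7, -0.1, 8.5]
gripper_width: 0.0448
```

```bash
python3 tk.py w19.png; python3 go.py; python3 -c "
import cv2;im=cv2.imread('pics/w19.png');cv2.imwrite('pics/w19z.png',cv2.resize(im[100:250,180:380],None,fx=4,fy=4))"
```

```text
205 tile 234 321 277.5
220 tile 235 321 278.0
240 tile 236 320 278.0
batten rows 101 141
121 tick 277 283
127 tick 277 283
133 tick 278 283
t 23.4 tcp [0.6387 0.1877 0.0309] yaw -4.445374305188033 F [-6.1888  0.4448  7.6622] w 0.045058581688175746
q [ 0.0528  0.8049 -0.5509  1.6239  0.5176  0.8642 -2.3529]
```

View pics/w19z.png

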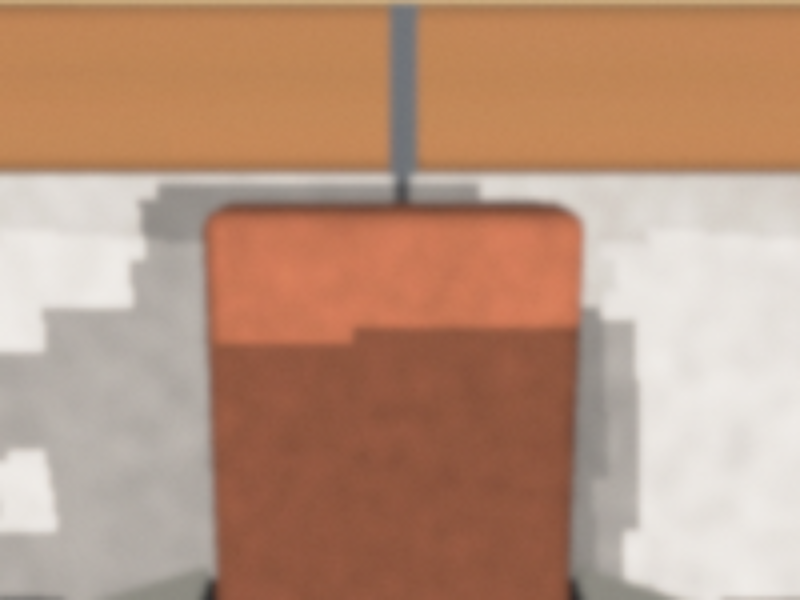

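>>> play_rows:
  plan:
    - [0, 0, 0, 1, 0.5, -0.8, 0.4]
    - [0, 0, 0, 2, 1, -0.8, 0.4]
    - [0, 0, 0, 3, 1, -0.8, 0.4]
    - [0, 0, 0, 3, 1, -0.8, 0.4]

```text
time_s: 23.8
tcp_pos: [0.6424, 0.1854, 0.0309]
tcp_rot: [0.999, -0.039, -0.001, 0.0]
contact_force: [-3.9, -0.1, 6.7]
gripper_width: 0.045
```

>>> play_rows:
  plan:
    - [0, 0, 0, 1, 0, 0, 0.4]
    - [0, 0, 0, 2, 0, 0, 0.4]
    - [0, 0, 0, 2, 0, 0, 0.4]

```text
time_s: 24.1
tcp_pos: [0.6432, 0.1855, 0.0309]
tcp_rot: [0.999, -0.039, -0.002, 0.0]
contact_force: [-7.6, -1.4, 9.3]
gripper_width: 0.0446
```

```bash
python3 tk.py w20.png; python3 go.py; python3 -c "
import cv2;im=cv2.imread('pics/w20.png');cv2.imwrite('pics/w20z.png',cv2.resize(im[100:250,180:380],None,fx=4,fy=4))"
```

```text
205 tile 234 322 278.0
220 tile 235 321 278.0
240 tile 236 320 278.0
batten rows 113 152
132 tick 273 279
138 tick 273 279
144 tick 273 279
t 24.15 tcp [0.6432 0.1855 0.0309] yaw -4.478357661704905 F [-7.6271 -1.0502  8.8587] w 0.04460928570133227
q [ 0.0551  0.8106 -0.5502  1.6119  0.5169  0.8719 -2.3457]
```

View pics/w20z.png

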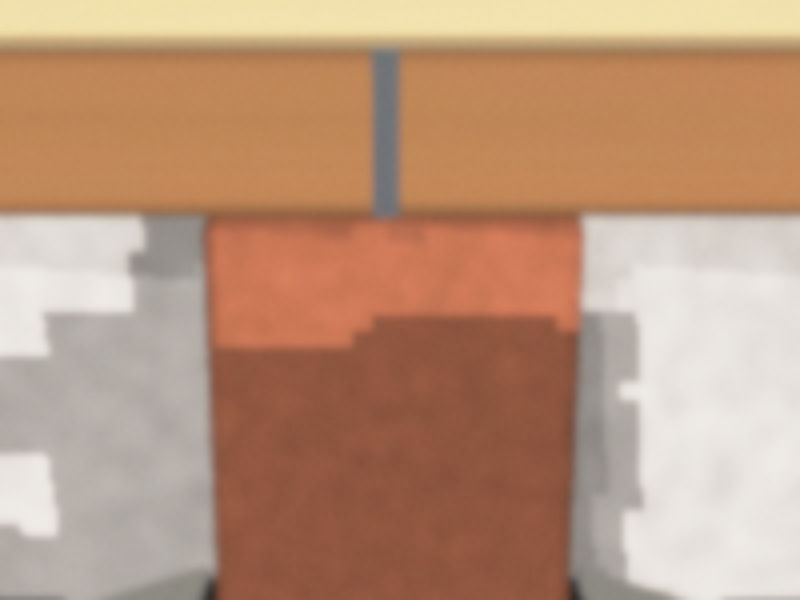

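>>> play_rows:
  plan:
    - [0, 0, 0, 0, -0.5, -1, 0.4]
    - [0, 0, 0, 0, -1, -1, 0.4]
    - [0, 0, 0, 1, -1, -1, 0.4]
    - [0, 0, 0, 1, -1, -1, 0.4]

```text
time_s: 24.55
tcp_pos: [0.6432, 0.1855, 0.0309]
tcp_rot: [0.999, -0.039, -0.003, 0.001]
contact_force: [-9.9, -1.5, 7.0]
gripper_width: 0.0447
```

```bash
python3 tk.py w21.png; python3 go.py
```

```text
205 tile 234 321 277.5
220 tile 235 321 278.0
240 tile 236 320 278.0
batten rows 113 152
132 tick 273 279
138 tick 273 279
144 tick 273 279
t 24.6 tcp [0.6432 0.1854 0.0309] yaw -4.486719639959623 F [-9.429  -0.6849  7.17  ] w 0.044802776473006074
q [ 0.0542  0.8118 -0.55    1.6093  0.5162  0.8759 -2.3452]
```

>>> play_rows:
  plan:
    - [0, 0, 0, -3, 0, -1, 0.4]
    - [0, 0, 0, -4, -1, -1, 0.4]
    - [0, 0, 0, -4, -1.3, -1, 0.4]
    - [0, 0, 0, -4, -1.3, -1, 0.4]
    - [0, 0, 0, -4, -1.3, -1, 0.4]

```text
time_s: 25.1
tcp_pos: [0.6426, 0.1874, 0.0324]
tcp_rot: [0.999, -0.039, 0.0, 0.0]
contact_force: [-0.3, 0.8, -1.9]
gripper_width: 0.0448
```

```bash
python3 tk.py w21.png; python3 go.py
```

```text
205 tile 234 321 277.5
220 tile 235 321 278.0
240 tile 236 320 278.0
batten rows 111 150
130 tick 277 283
136 tick 277 283
142 tick 277 283
t 25.15 tcp [0.6425 0.1874 0.0324] yaw -4.518457531744007 F [-0.008   0.0917 -0.6728] w 0.04516206233066504
q [ 0.0526  0.8065 -0.5503  1.6157  0.5174  0.8686 -2.3507]
```

>>> play_rows:
  plan:
    - [0, 0, 0, 0, 1, 0, 0.4]
    - [0, 0, 0, 0, 1, 0, 0.4]
    - [0, 0, 0, 0, 1, 1, 0.4]
    - [0, 0, 0, 1, 1, 1.2, 0.4]
    - [0, 0, 0, 2, 1, 1.2, 0.4]
    - [0, 0, 0, 2, 1, 1.2, 0.4]

```text
time_s: 25.75
tcp_pos: [0.6433, 0.1863, 0.031]
tcp_rot: [0.999, -0.039, -0.001, 0.0]
contact_force: [-3.4, 0.5, 0.1]
gripper_width: 0.0449
```

```bash
python3 tk.py w22.png; python3 go.py
```

```text
205 tile 234 321 277.5
220 tile 235 321 278.0
240 tile 236 320 278.0
batten rows 112 152
132 tick 275 281
138 tick 275 281
144 tick 275 281
t 25.8 tcp [0.6432 0.1864 0.031 ] yaw -4.493227059960035 F [-3.8082 -0.7714  0.6449] w 0.04480741202558918
q [ 0.0535  0.81   -0.5497  1.6127  0.5176  0.8702 -2.348 ]
```

>>> play_rows:
  plan:
    - [0, 0, 0, 0, 0, 0, 0.6]
    - [0, 0, 0, 0, 0, 0, 0.8]
    - [0, 0, 0, 0, 0, 0, 0.8]
    - [0, 0, 0, 0, 0, -2, 0.8]
    - [0, 0, 0, 0, 0, -30, 0.8]
    - [0, 0, 0, 0, 0, -70, 0.9]
    - [0, 0, 0, -60, 0, -90, 0.9]
    - [0, 0, 0, -60, 0, -90, 0.9]

```text
time_s: 26.6
tcp_pos: [0.5817, 0.193, 0.1237]
tcp_rot: [0.999, -0.038, 0.0, -0.0]
contact_force: [0.2, 1.1, 0.8]
gripper_width: 0.0825
```

```bash
python3 wt.py 34 w23.png; python3 bl.py; python3 go.py; python3 -c "
from look import *
im=snap('top','top2.png')
cv2.imwrite('pics/top2z.png',cv2.resize(im[100:330,70:380,::-1],None,fx=2.5,fy=2.5,interpolation=cv2.INTER_CUBIC))"
```

```text
cut [548.9885 111.9313]
px [428. 119.] ctr [643.6  80.1] size [46.8 97.9] yaw -4.51
px [280. 130.] ctr [642.1 188. ] size [ 43.2 117.5] yaw -4.39
batten lower px (160, np.int64(46)) (352, np.int64(50)) (544, np.int64(164))
batten foot (z18) at [702.2587 152.2255] board yaw from batten -4.5073004
  dist TCP->batten face along normal mm 122.19291200511991
line px [543. 198. 551. 166.] n 130 yaw -4.52 offset of line left of TCP mm -219.35 pt [588.4 -28.4]
tool yaw -4.346213191769001
t 26.7 tcp [0.5828 0.192  0.1226] yaw -4.346213191769001 F [ 0.7954  0.2333 -0.0744] w 0.08268800216424746
q [ 0.0996  0.6129 -0.6296  1.7321  0.434   0.9387 -2.3515]
```

View pics/w23.png

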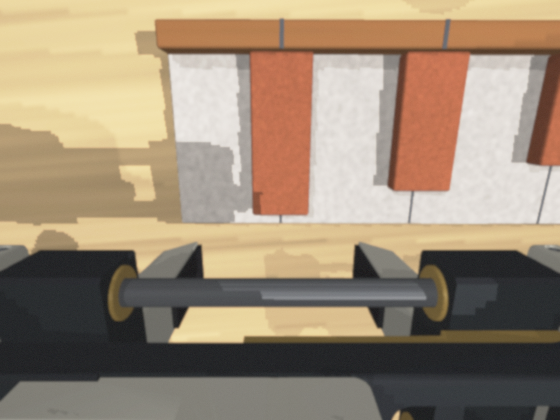

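View pics/top2z.png

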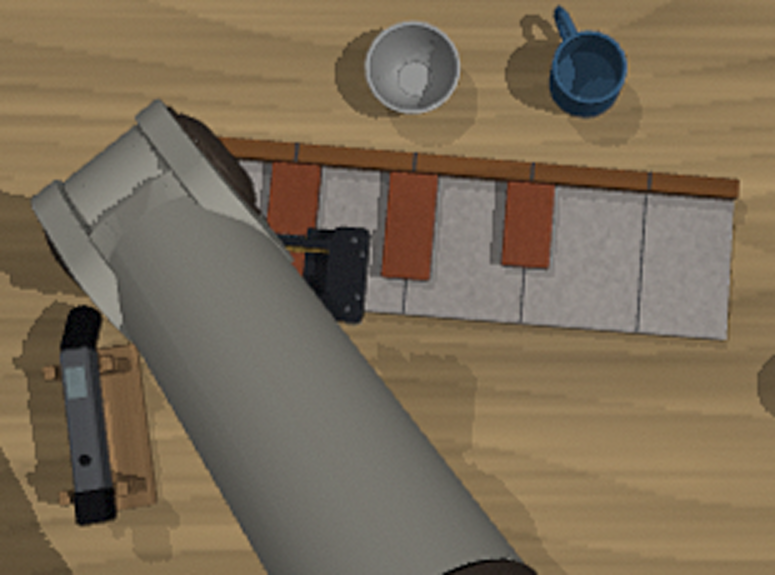

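Row looks good: all three tiles centred on ticks (a 281/281, b 437 vs. line, yaws −4.4…−4.5). Now locate the wand.

```bash
python3 - <<'E'
from go import *
t=robot.camera_info('top'); s=robot.camera_info('scene')
zt=lambda p:((np.array(p)+.5)/2.5-.5+[70,140]); zs=lambda p:((np.array(p)+.5)/2.5-.5+[190,130])
T=[(63,250),(98,247),(115,420),(77,425)]
P=cast(t,[zt(p) for p in T],.09); print(P,P.mean(0)); x=(P[0]+P[1]-P[2]-P[3])/2; print(np.hypot(*x[:2]),np.degrees(np.arctan2(x[1],x[0])))
# hole (button) both views and display
print('button',tri(t,zt((84,360)),s,zs((687,269))))
print('screen',tri(t,zt((75,282)),s,zs((657,320))))
# rest base corners right side
print('base far right',cast(t,[zt((133,243)),zt((157,402))],.012))
rel(0.38,0.325,0.25,7)
E
```

```text
[[0.5252 0.3693 0.09  ]
 [0.5279 0.3394 0.09  ]
 [0.3806 0.3191 0.09  ]
 [0.3765 0.351  0.09  ]] [0.4525 0.3447 0.09  ]
0.1492813471978628 7.437650803208045
button [0.4309 0.3481 0.089 ]
screen [0.4976 0.358  0.09  ]
base far right [[0.5357 0.3317 0.012 ]
 [0.3899 0.3044 0.012 ]]
turn [  0.03  -0.08 -11.44] shift [-213.9 -117.6 -128.4] rows 5.516859446962602 1.3320603751294666
```

>>> play_rows:
  plan:
    - [0, 0, 0, -20, 0, -70, 0.9]
    - [0, 0, -11, -190, -115, -70, 1]
    - [0, 0, -11, -190, -115, -70, 1]
    - [0, 0, -11, -190, -115, -70, 1]
    - [0, 0, -11, -190, -115, -70, 1]
    - [0, 0, -11, -190, -115, -70, 1]
    - [0, 0, -11, -190, -115, -70, 1]
    - [0, 0, -11, -190, -115, -70, 1]

```text
time_s: 27.55
tcp_pos: [0.4059, 0.3197, 0.1908]
tcp_rot: [0.998, 0.056, 0.0, 0.0]
contact_force: [-0.2, -0.7, -0.4]
gripper_width: 0.0918
```

```bash
python3 -c "
from look import *
np.save('/tmp/i.npy',robot.camera_info('wrist'),allow_pickle=True)
snap('wrist','w24.png')"; python3 go.py
```

```text
t 27.6 tcp [0.4061 0.3191 0.1906] yaw 6.3101526582081116 F [ 0.333  -0.5193  0.1345] w 0.09198295357739997
q [-0.0589  0.3893 -0.8015  1.9174  0.3365  0.9739 -2.4765]
```

View pics/w24.png

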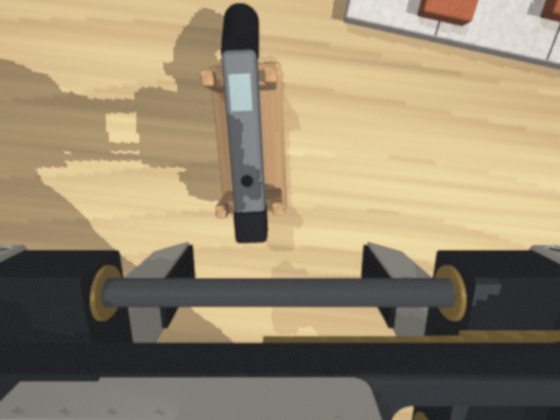

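Wand in view: body from (223–257, 50) to (236–267, 241); head at top (241,25).

```bash
python3 - <<'E'
from go import *
i=np.load('/tmp/i.npy',allow_pickle=True).item()
P=cast(i,[(223,50),(257,49),(267.5,241),(236,241.5)],.09); print(P,P.mean(0)); x=(P[0]+P[1]-P[2]-P[3])/2; print(np.hypot(*x[:2]),np.degrees(np.arctan2(x[1],x[0])))
print('btn/screen',cast(i,[(247,181),(240,92)],.09))
t=robot.camera_info('top')
# height check: button top view (84,360 in zoom)
print(tri(i,(247,181),t,(np.array((84,360))+.5)/2.5-.5+[70,140]), tri(i,(240,92),t,(np.array((75,282))+.5)/2.5-.5+[70,140]))
# prongs tops z .076
print('prongs',cast(i,[(207,77),(271,75),(221,211),(278,209)],.076))
E
```

```text
[[0.523  0.3748 0.09  ]
 [0.5264 0.3503 0.09  ]
 [0.3789 0.3274 0.09  ]
 [0.3754 0.3542 0.09  ]] [0.4509 0.3517 0.09  ]
0.14918433772620318 8.375828302644223
btn/screen [[0.4288 0.3493 0.09  ]
 [0.4958 0.3602 0.09  ]]
[0.4304 0.3482 0.0889] [0.4976 0.362  0.0771]
prongs [[0.505  0.3886 0.076 ]
 [0.512  0.3388 0.076 ]
 [0.3969 0.3708 0.076 ]
 [0.4043 0.3212 0.076 ]]
```

>>> play_rows:
  plan:
    - [0, 0, -8.5, 0, 0, 0, 1]
    - [0, 0, -17, 0, 0, 0, 1]
    - [0, 0, -25.5, 0, 0, 0, 1]
    - [0, 0, -34, 0, 0, 0, 1]
    - [0, 0, -42.5, 0, 0, 0, 1]
    - [0, 0, -51, 0, 0, 0, 1]
    - [0, 0, -59.5, 0, 0, 0, 1]
    - [0, 0, -65, 0, 0, 0, 1]

```text
time_s: 28.4
tcp_pos: [0.4062, 0.3187, 0.1905]
tcp_rot: [0.811, 0.585, -0.0, -0.0]
contact_force: [0.3, -0.3, 0.3]
gripper_width: 0.0918
```

>>> play_rows:
  plan:
    - [0, 0, -8.5, 0, 0, 0, 1]
    - [0, 0, -17, 0, 0, 0, 1]
    - [0, 0, -25.5, 0, 0, 0, 1]
    - [0, 0, -34, 0, 0, 0, 1]
    - [0, 0, -42.5, 0, 0, 0, 1]
    - [0, 0, -51, 0, 0, 0, 1]
    - [0, 0, -59.5, 0, 0, 0, 1]
    - [0, 0, -65, 0, 0, 0, 1]

```text
time_s: 29.2
tcp_pos: [0.4062, 0.3187, 0.1902]
tcp_rot: [0.37, 0.929, -0.0, -0.001]
contact_force: [-0.2, -0.7, 0.9]
gripper_width: 0.0918
```

```bash
python3 go.py 0.451 0.3505 0.12 188.4
```

```text
t 29.2 tcp [0.4062 0.3187 0.1902] yaw 136.51520244679048 F [-0.238  -0.6557  0.9487] w 0.09175326468466462
q [ 0.2546  0.6567 -1.3095  1.9102  0.703   1.1464 -0.5152]
turn [ -0.05  -0.06 -51.88] shift [-10.7  54.   70.2] rows 1.7842656265385506 6.040145633056747
```

>>> play_rows:
  plan:
    - [0, 0, -8.5, -5, 25, 0, 1]
    - [0, 0, -17, -10, 54, 0, 1]
    - [0, 0, -25.5, -10, 54, 0, 1]
    - [0, 0, -34, -10, 54, 0, 1]
    - [0, 0, -42.5, -10, 54, 0, 1]
    - [0, 0, -51.9, -10, 54, 0, 1]
    - [0, 0, -51.9, -10, 54, 0, 1]
    - [0, 0, -51.9, -10, 54, 0, 1]

```text
time_s: 30.0
tcp_pos: [0.4496, 0.3516, 0.1902]
tcp_rot: [-0.07, 0.998, -0.0, -0.001]
contact_force: [0.1, 0.1, -0.1]
gripper_width: 0.0917
```

```bash
python3 go.py 0.451 0.3505 0.065 188.4; python3 -c "
from look import *
np.save('/tmp/i.npy',robot.camera_info('wrist'),allow_pickle=True)
snap('wrist','w25.png')"
```

```text
t 30.0 tcp [0.4496 0.3516 0.1902] yaw 188.0215906680498 F [ 0.0906  0.0613 -0.0513] w 0.09168986898111131
q [ 0.2105  0.8676 -1.411   1.7789  0.8903  1.3163  0.292 ]
turn [-0.01 -0.09 -0.38] shift [ -1.4  -1.3 125.2] rows 2.5042551245931954 0.04537333590056333
```

View pics/w25.png

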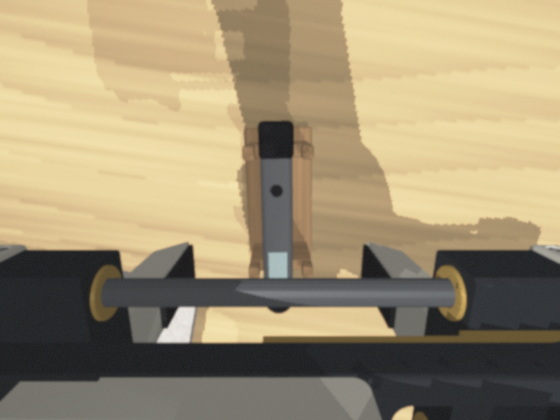

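Wand axis vertical at column 277, well centred between the jaws. Descend and grip.

>>> play_rows:
  plan:
    - [0, 0, -0.4, -1.4, -0.8, 40, 1]
    - [0, 0, -0.4, -1.4, -0.8, 80, 1]
    - [0, 0, -0.4, -1.4, -0.8, 110, 1]
    - [0, 0, -0.4, -1.4, -0.8, 125, 1]
    - [0, 0, -0.4, -1.4, -0.8, 125, 1]
    - [0, 0, -0.4, -1.4, -0.8, 125, 0.5]
    - [0, 0, -0.4, -1.4, -0.8, 125, 0.3]
    - [0, 0, -0.4, -1.4, -0.8, 125, 0.25]
  squeeze: 35

```text
time_s: 30.85
tcp_pos: [0.4507, 0.3531, 0.0678]
tcp_rot: [-0.076, 0.997, 0.001, 0.001]
contact_force: [0.1, 0.4, 0.9]
gripper_width: 0.0727
```

>>> play_rows:
  plan:
    - [0, 0, 0, 0, 0, 0, 0.2]
    - [0, 0, 0, 0, 0, 0, 0.2]
    - [0, 0, 0, 0, 0, 0, 0.2]
    - [0, 0, 0, 0, 0, 0, 0.2]
    - [0, 0, 0, 0, 0, 0, 0.2]
    - [0, 0, 0, 0, 0, 0, 0.2]

```text
time_s: 31.45
tcp_pos: [0.4499, 0.3521, 0.0662]
tcp_rot: [-0.077, 0.997, -0.0, -0.0]
contact_force: [-0.1, -0.2, -0.2]
gripper_width: 0.0257
```

```bash
python3 go.py
```

```text
t 31.45 tcp [0.4499 0.3521 0.0662] yaw 188.78616490974895 F [-0.1374 -0.156  -0.1901] w 0.025742248205097157
q [ 0.1375  0.9948 -1.2514  1.8542  1.0571  1.1541  0.2138]
```

>>> play_rows:
  plan:
    - [0, 0, 0, 0, 0, -10, 0.2]
    - [0, 0, 0, 0, 0, -30, 0.2]
    - [0, 0, 0, 0, 0, -60, 0.2]
    - [0, 0, 0, 0, 0, -90, 0.2]
    - [0, 0, 0, 0, 0, -90, 0.2]
    - [0, 0, 0, 0, 0, -90, 0.2]

```text
time_s: 32.05
tcp_pos: [0.4504, 0.3526, 0.1578]
tcp_rot: [-0.077, 0.997, 0.0, 0.001]
contact_force: [-0.3, -0.5, -1.7]
gripper_width: 0.0258
```

```bash
python3 go.py 0.468 0.159 0.15 188.8; python3 -c "
from look import *
im=snap('scene','s3.png'); cv2.imwrite('pics/s3z.png',cv2.resize(im[130:330,190:500,::-1],None,fx=2.5,fy=2.5))
im=snap('top','top3.png'); cv2.imwrite('pics/top3z.png',cv2.resize(im[100:330,70:380,::-1],None,fx=2.5,fy=2.5))"
```

```text
t 32.05 tcp [0.4504 0.3526 0.1578] yaw 188.7874213587551 F [-0.2525 -0.4614 -1.6918] w 0.025830471400217818
q [ 0.1917  0.8973 -1.3703  1.8052  0.9327  1.2688  0.2809]
turn [ 0.03  0.13 -0.01] shift [  12.2 -194.1    7.6] rows 3.8920866011009654 0.01556779267300077
```

View pics/s3z.png

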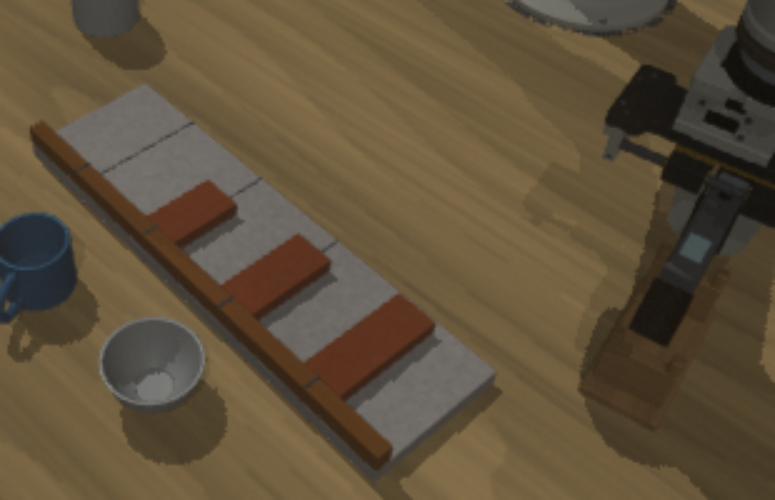

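View pics/top3z.png

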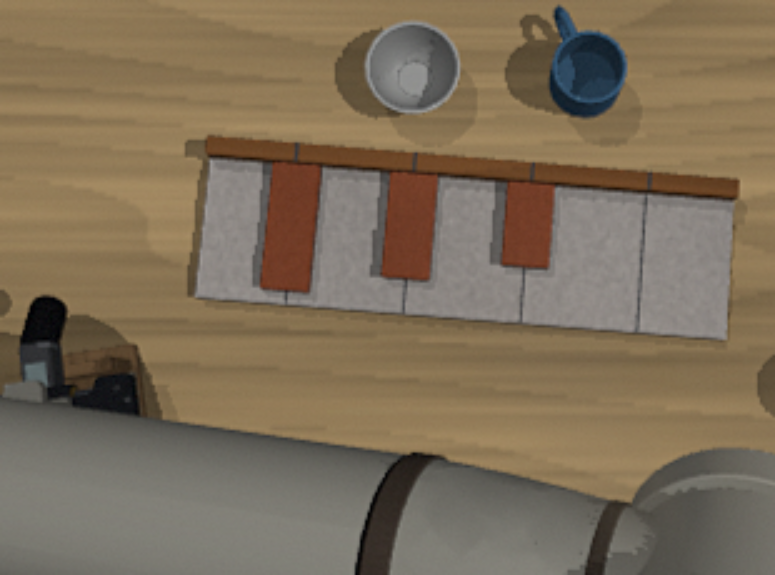

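```bash
python3 - <<'E'
from go import *
t=robot.camera_info('top'); s=robot.camera_info('scene')
zt=lambda p:((np.array(p)+.5)/2.5-.5+[70,100]); zs=lambda p:((np.array(p)+.5)/2.5-.5+[190,130])
print('screen',tri(t,zt((36,371)),s,zs((695,248))))
print('body front',tri(t,zt((42,343)),s,zs((677,285))), tri(t,zt((62,342)),s,zs((692,290))))
E
```

```text
screen [0.5032 0.3591 0.1844]
body front [0.526  0.3631 0.1645] [0.5228 0.3608 0.1546]
```

>>> play_rows:
  plan:
    - [0, 0, 0, 4, -30, 0, 0.2]
    - [0, 0, 0, 8, -75, 0, 0.2]
    - [0, 0, 0, 12, -120, 4, 0.2]
    - [0, 0, 0, 12, -160, 8, 0.2]
    - [0, 0, 0, 12, -194, 8, 0.2]
    - [0, 0, 0, 12, -194, 8, 0.2]
    - [0, 0, 0, 12, -194, 8, 0.2]
    - [0, 0, 0, 12, -194, 8, 0.2]

```text
time_s: 32.95
tcp_pos: [0.4672, 0.1596, 0.148]
tcp_rot: [-0.077, 0.997, 0.0, -0.0]
contact_force: [-0.1, 0.8, -1.4]
gripper_width: 0.0258
```

```bash
python3 go.py 0.4680 0.159 0.126 188.8; python3 -c "
from look import *
im=snap('scene','s4.png'); cv2.imwrite('pics/s4z.png',cv2.resize(im[130:330,190:500,::-1],None,fx=2.5,fy=2.5))
im=snap('wrist','w26.png')"
```

```text
t 32.95 tcp [0.4672 0.1596 0.148 ] yaw 188.85364209116315 F [-0.0794  0.7976 -1.3917] w 0.02583161968248558
q [ 0.6509  0.8631 -1.4595  1.9969  0.9343  1.2175  0.5379]
turn [ 0.05 -0.03  0.05] shift [-0.7 -0.7 22. ] rows 0.44044835609353944 0.009132733210088754
```

View pics/s4z.png

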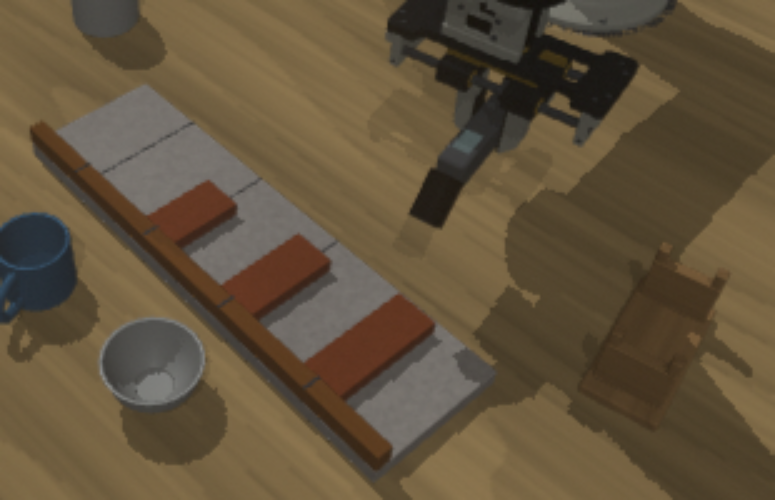

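View pics/w26.png

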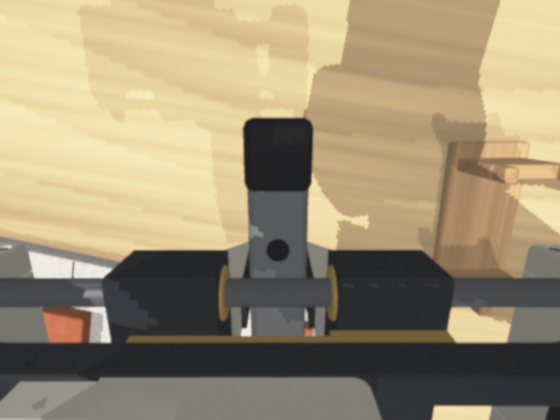

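```bash
python3 - <<'E'
from go import *
st=robot.get_state();i=robot.camera_info('wrist');R=Ro.from_quat(st['tcp_rot'])
for z in (-.0062+.03,):
  P=cast(i,[(278,119),(245,125),(312,125),(278,250)],st['tcp_pos'][2]+z); print(R.inv().apply(P-st['tcp_pos'])*1000)
E
python3 go.py
```

```text
[[ 74.8683   2.0958 -23.7919]
 [ 72.6283 -10.7544 -23.7999]
 [ 72.6209  15.3397 -23.7841]
 [ 20.1837   2.0976 -23.7969]]
t 33.05 tcp [0.4672 0.1601 0.1482] yaw 188.9295515198995 F [ 0.6288 -0.3469 -1.9953] w 0.025550464395981153
q [ 0.6497  0.8628 -1.4598  1.9967  0.9344  1.2177  0.5381]
```

>>> play_rows:
  plan:
    - [0, 0, 0, -1.6, -1, 10, 0.2]
    - [0, 0, 0, -1.6, -1, 22, 0.2]
    - [0, 0, 0, -1.6, -1, 22, 0.2]
    - [0, 0, 0, -1.6, -1, 22, 0.2]
    - [0, 0, 0, -1.6, -1, 22, 0.2]
    - [0, 0, 0, -1.6, -1, 22, 0.2]
    - [0, 0, 0, -1.6, -1, 22, 0.2]
    - [0, 0, 0, -1.6, -1, 22, 0.2]

```text
time_s: 33.85
tcp_pos: [0.4696, 0.158, 0.1264]
tcp_rot: [-0.077, 0.997, -0.0, 0.0]
contact_force: [0.2, -0.3, -1.8]
gripper_width: 0.0257
```

```bash
cat > aim.py <<'E'
from go import *
st=robot.get_state();R=Ro.from_quat(st['tcp_rot'])
# wand frame in tool: wand x = -tool x, wand z = -tool z ; origin at tool (-0.5? ahead) 
o=st['tcp_pos']+R.apply([-.0005,0,.0062]); spot=o+R.apply([-.1757,0,.0857]); print('spot',spot)
for n,p in dict(a=(.643,.1863,.034),b=(.6443,.0758,.034),c=(.6457,-.0349,.034)).items(): print(n,'spot-tile mm',((spot-p)*1000).round(1), 'tool move',(R.inv().apply(p-spot)*1000).round(1))
E
python3 aim.py; python3 go.py; python3 -c "
from look import *
im=snap('scene','s5.png'); cv2.imwrite('pics/s5z.png',cv2.resize(im[130:330,190:500,::-1],None,fx=2.5,fy=2.5))
im=snap('top','top5.png'); cv2.imwrite('pics/top5z.png',cv2.resize(im[100:330,70:380,::-1],None,fx=2.5,fy=2.5))"; python3 aim.py | head -1
```

```text
spot [0.6438 0.1849 0.0346]
a spot-tile mm [ 0.8 -1.4  0.6] tool move [0.5 1.5 0.6]
b spot-tile mm [ -0.5 109.1   0.6] tool move [  16.1 -107.9    0.6]
c spot-tile mm [ -1.9 219.8   0.6] tool move [  31.6 -217.5    0.6]
t 33.85 tcp [0.4696 0.158  0.1264] yaw 188.78260985833327 F [ 0.2227 -0.3483 -1.8325] w 0.025687216843718764
q [ 0.633   0.8851 -1.4209  2.0084  0.9703  1.1883  0.5219]
spot [0.6437 0.1849 0.0345]
```

View pics/s5z.png

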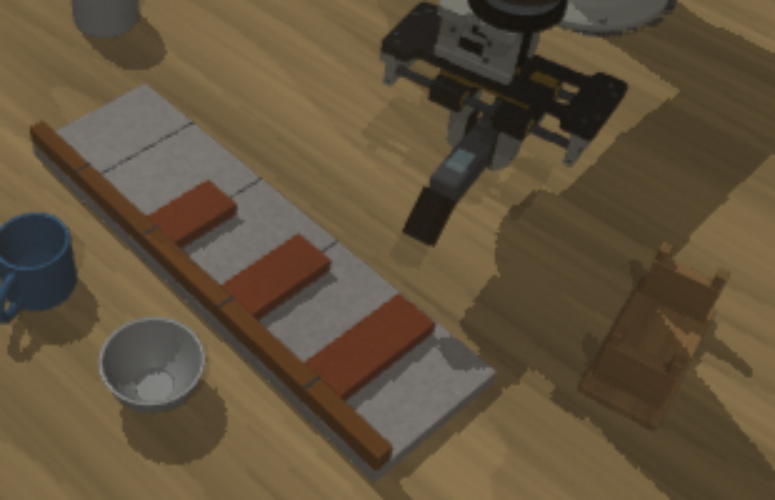

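View pics/top5z.png

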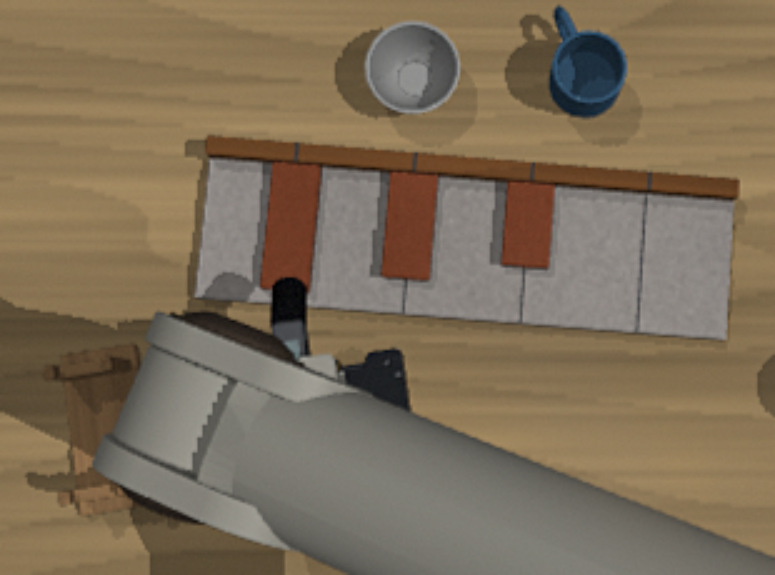

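>>> play_rows:
  plan:
    - [0, 0, 0, 0.5, 1.4, 0.5, 0.2]
    - [0, 0, 0, 0.5, 1.4, 0.5, 0.2]
    - [0, 0, 0, 0.5, 1.4, 0.5, 0.2]
    - [0, 0, 0, 0.5, 1.4, 0.5, 0.2]
    - [0, 0, 0, 0.5, 1.4, 0.5, 0.2]
    - [0, 0, 0, 0.5, 1.4, 0.5, 0.2]
    - [0, 0, 0, 0.5, 1.4, 0.5, 0.2]
    - [0, 0, 0, 0.5, 1.4, 0.5, 0.2]

```text
time_s: 34.75
tcp_pos: [0.4687, 0.1593, 0.1257]
tcp_rot: [-0.077, 0.997, -0.0, -0.0]
contact_force: [0.8, -0.4, -1.4]
gripper_width: 0.0257
```

>>> play_rows:
  plan:
    - [0, 0, 0, 0, 0, 0, 0.2]
    - [0, 0, 0, 0, 0, 0, 0.2]
    - [0, 0, 0, 0, 0, 0, 0.2]
    - [0, 0, 0, 0, 0, 0, 0.2]
    - [0, 0, 0, 0, 0, 0, 0.2]
    - [0, 0, 0, 0, 0, 0, 0.2]
    - [0, 0, 0, 0, 0, 0, 0.2]
    - [0, 0, 0, 0, 0, 0, 0.2]

```text
time_s: 35.55
tcp_pos: [0.4687, 0.1593, 0.1257]
tcp_rot: [-0.077, 0.997, 0.0, 0.0]
contact_force: [-0.2, 1.6, -2.1]
gripper_width: 0.0256
```

>>> play_rows:
  plan:
    - [0, 0, 0, 0, 0, 0, 0.2]
    - [0, 0, 0, 0, 0, 0, 0.2]
    - [0, 0, 0, 0, 0, 0, 0.2]
    - [0, 0, 0, 0, 0, 0, 0.2]
    - [0, 0, 0, 0, 0, 0, 0.2]
    - [0, 0, 0, 0, 0, 0, 0.2]

```text
time_s: 36.15
tcp_pos: [0.4687, 0.1593, 0.1257]
tcp_rot: [-0.077, 0.997, -0.0, 0.0]
contact_force: [0.5, 0.1, -1.8]
gripper_width: 0.0258
```

```bash
python3 aim.py; python3 go.py; python3 -c "
from look import *
im=snap('top','top6.png'); cv2.imwrite('pics/top6z.png',cv2.resize(im[100:330,70:380,::-1],None,fx=2.5,fy=2.5))"
```

```text
spot [0.6429 0.1862 0.0338]
a spot-tile mm [-0.1 -0.1 -0.2] tool move [-0.1  0.  -0.2]
b spot-tile mm [ -1.4 110.4  -0.2] tool move [  15.5 -109.4   -0.2]
c spot-tile mm [ -2.8 221.1  -0.2] tool move [  31.  -219.    -0.2]
t 36.15 tcp [0.4687 0.1593 0.1257] yaw 188.7925683793592 F [ 0.4701  0.1092 -1.8067] w 0.02581967628761299
q [ 0.6297  0.8853 -1.4197  2.0095  0.9708  1.1871  0.5185]
```

View pics/top6z.png

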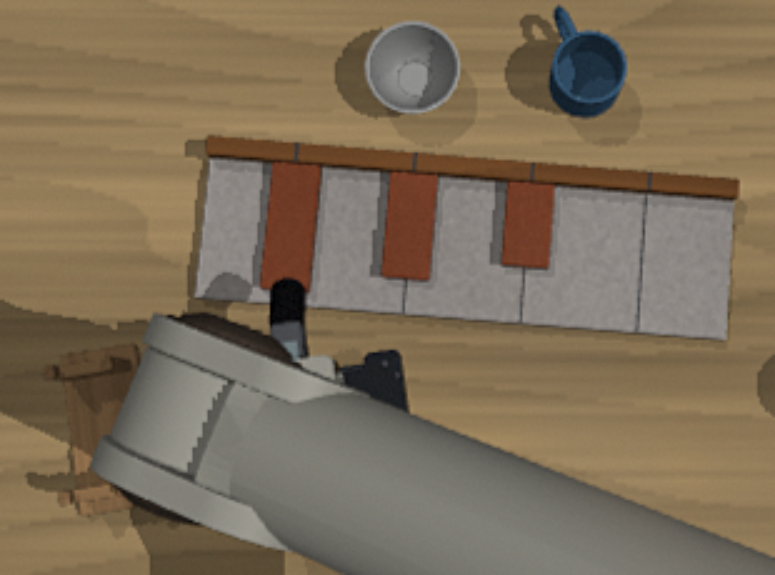

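Reading a done, row undisturbed. Move to b.

>>> play_rows:
  plan:
    - [0, 0, 0, 3, -20, 0, 0.2]
    - [0, 0, 0, 8, -55, 0, 0.2]
    - [0, 0, 0, 12, -85, 0, 0.2]
    - [0, 0, 0, 15.5, -109.4, 0, 0.2]
    - [0, 0, 0, 15.5, -109.4, 0, 0.2]
    - [0, 0, 0, 15.5, -109.4, 0, 0.2]
    - [0, 0, 0, 15.5, -109.4, 0, 0.2]
    - [0, 0, 0, 15.5, -109.4, 0, 0.2]

```text
time_s: 37.0
tcp_pos: [0.4701, 0.05, 0.1259]
tcp_rot: [-0.078, 0.997, 0.0, 0.0]
contact_force: [0.0, 0.6, -2.1]
gripper_width: 0.0257
```

```bash
python3 aim.py; python3 go.py
```

```text
spot [0.6442 0.0774 0.0341]
a spot-tile mm [   1.2 -108.9    0.1] tool move [-15.7 107.8   0.2]
b spot-tile mm [-0.1  1.6  0.1] tool move [ 0.2 -1.6  0.1]
c spot-tile mm [ -1.5 112.3   0.1] tool move [  15.9 -111.1    0.1]
t 37.0 tcp [0.4701 0.05   0.1259] yaw 188.9064690788582 F [ 0.0476  0.6086 -2.0932] w 0.02566601231801784
q [ 0.8898  0.8814 -1.4565  2.061   0.9752  1.1835  0.7162]
```

>>> play_rows:
  plan:
    - [0, 0, 0, 0, -0.6, 0, 0.2]
    - [0, 0, 0, 0, -0.6, 0, 0.2]
    - [0, 0, 0, 0, -0.6, 0, 0.2]
    - [0, 0, 0, 0, -0.6, 0, 0.2]
    - [0, 0, 0, 0, -0.6, 0, 0.2]
    - [0, 0, 0, 0, -0.6, 0, 0.2]
    - [0, 0, 0, 0, -0.6, 0, 0.2]
    - [0, 0, 0, 0, -0.6, 0, 0.2]

```text
time_s: 37.8
tcp_pos: [0.4702, 0.0482, 0.1257]
tcp_rot: [-0.077, 0.997, 0.0, 0.0]
contact_force: [1.0, -0.6, -1.6]
gripper_width: 0.0257
```

>>> play_rows:
  plan:
    - [0, 0, 0, 0, 0, 0, 0.2]
    - [0, 0, 0, 0, 0, 0, 0.2]
    - [0, 0, 0, 0, 0, 0, 0.2]
    - [0, 0, 0, 0, 0, 0, 0.2]
    - [0, 0, 0, 0, 0, 0, 0.2]
    - [0, 0, 0, 0, 0, 0, 0.2]
    - [0, 0, 0, 0, 0, 0, 0.2]
    - [0, 0, 0, 0, 0, 0, 0.2]

```text
time_s: 38.6
tcp_pos: [0.4702, 0.0483, 0.1257]
tcp_rot: [-0.077, 0.997, 0.0, 0.0]
contact_force: [-0.1, -0.5, -2.0]
gripper_width: 0.0258
```

>>> play_rows:
  plan:
    - [0, 0, 0, 0, 0, 0, 0.2]
    - [0, 0, 0, 0, 0, 0, 0.2]
    - [0, 0, 0, 0, 0, 0, 0.2]
    - [0, 0, 0, 0, 0, 0, 0.2]
    - [0, 0, 0, 0, 0, 0, 0.2]
    - [0, 0, 0, 0, 0, 0, 0.2]

```text
time_s: 39.2
tcp_pos: [0.4702, 0.0483, 0.1257]
tcp_rot: [-0.077, 0.997, 0.0, 0.0]
contact_force: [-0.3, 1.2, -1.3]
gripper_width: 0.0257
```

```bash
python3 aim.py; python3 -c "
from look import *
im=snap('top','top7.png'); cv2.imwrite('pics/top7z.png',cv2.resize(im[100:330,70:380,::-1],None,fx=2.5,fy=2.5))"
```

```text
spot [0.6444 0.0752 0.0338]
a spot-tile mm [   1.4 -111.1   -0.2] tool move [-15.6 110.   -0.2]
b spot-tile mm [ 0.1 -0.6 -0.2] tool move [-0.   0.6 -0.2]
c spot-tile mm [ -1.3 110.1  -0.2] tool move [  15.5 -109.    -0.2]
```

View pics/top7z.png

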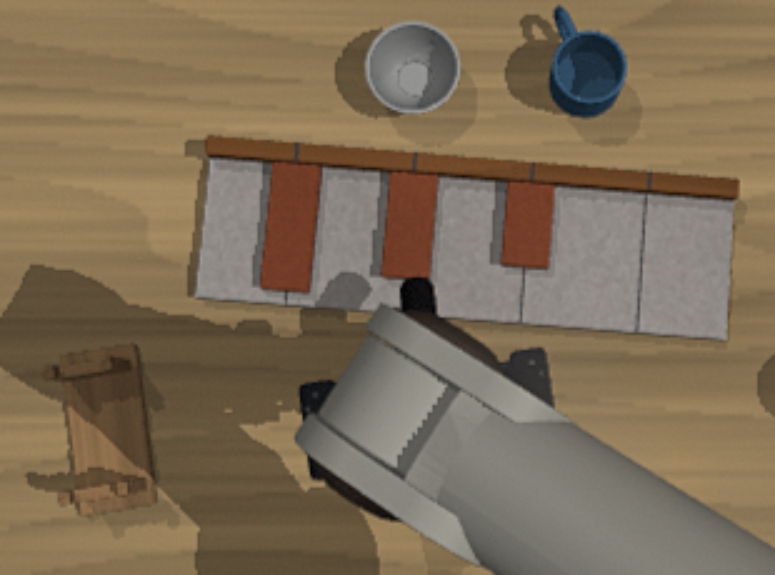

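Reading b done, row unchanged. Move to c.

>>> play_rows:
  plan:
    - [0, 0, 0, 3, -20, 0, 0.2]
    - [0, 0, 0, 8, -55, 0, 0.2]
    - [0, 0, 0, 12, -85, 0, 0.2]
    - [0, 0, 0, 15.5, -109, 0, 0.2]
    - [0, 0, 0, 15.5, -109, 0, 0.2]
    - [0, 0, 0, 15.5, -109, 0, 0.2]
    - [0, 0, 0, 15.5, -109, 0, 0.2]
    - [0, 0, 0, 15.5, -109, 0, 0.2]

```text
time_s: 40.05
tcp_pos: [0.4716, -0.0607, 0.1259]
tcp_rot: [-0.078, 0.997, 0.0, 0.0]
contact_force: [-0.1, 0.6, -2.3]
gripper_width: 0.0256
```

>>> play_rows:
  plan:
    - [0, 0, 0, 0, 0, 0, 0.2]
    - [0, 0, 0, 0, 0, 0, 0.2]
    - [0, 0, 0, 0, 0, 0, 0.2]
    - [0, 0, 0, 0, 0, 0, 0.2]
    - [0, 0, 0, 0, 0, 0, 0.2]
    - [0, 0, 0, 0, 0, 0, 0.2]
    - [0, 0, 0, 0, 0, 0, 0.2]
    - [0, 0, 0, 0, 0, 0, 0.2]

```text
time_s: 40.85
tcp_pos: [0.4716, -0.0619, 0.1257]
tcp_rot: [-0.077, 0.997, -0.0, 0.0]
contact_force: [0.6, 0.4, -1.7]
gripper_width: 0.0257
```

```bash
python3 aim.py; python3 go.py
```

```text
spot [ 0.6457 -0.0349  0.0338]
a spot-tile mm [   2.7 -221.2   -0.2] tool move [-31.1 219.1  -0.2]
b spot-tile mm [   1.4 -110.7   -0.2] tool move [-15.5 109.7  -0.2]
c spot-tile mm [ 0.  -0.  -0.2] tool move [ 0.   0.1 -0.2]
t 40.85 tcp [ 0.4716 -0.0619  0.1257] yaw 188.7903259769325 F [ 0.5768  0.3608 -1.7348] w 0.02568702550328232
q [ 1.1245  0.9023 -1.4675  2.0542  0.991   1.2027  0.9413]
```

>>> play_rows:
  plan:
    - [0, 0, 0, 0, 0, 0, 0.2]
    - [0, 0, 0, 0, 0, 0, 0.2]
    - [0, 0, 0, 0, 0, 0, 0.2]
    - [0, 0, 0, 0, 0, 0, 0.2]
    - [0, 0, 0, 0, 0, 0, 0.2]
    - [0, 0, 0, 0, 0, 0, 0.2]
    - [0, 0, 0, 0, 0, 0, 0.2]
    - [0, 0, 0, 0, 0, 0, 0.2]

```text
time_s: 41.65
tcp_pos: [0.4716, -0.0618, 0.1257]
tcp_rot: [-0.077, 0.997, 0.0, 0.0]
contact_force: [-0.1, -0.2, -1.3]
gripper_width: 0.0257
```

```bash
python3 -c "
from look import *
im=snap('top','top8.png'); cv2.imwrite('pics/top8z.png',cv2.resize(im[100:330,70:380,::-1],None,fx=2.5,fy=2.5))
im=snap('scene','s8.png'); cv2.imwrite('pics/s8z.png',cv2.resize(im[130:330,190:500,::-1],None,fx=2.5,fy=2.5))"
```

```text
(no output)
```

View pics/top8z.png

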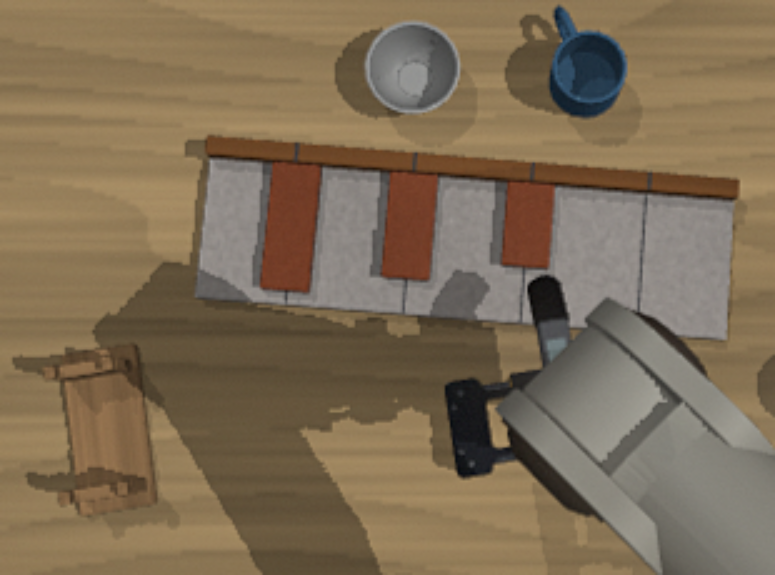

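View pics/s8z.png

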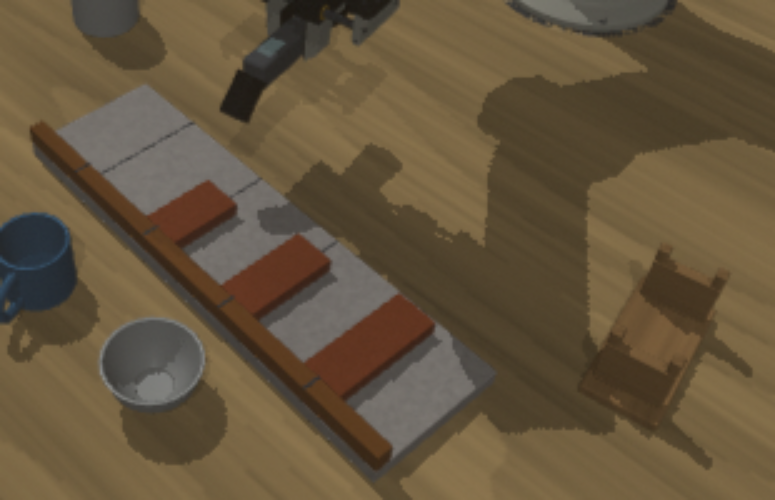

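Reading c done; all three tiles still in place. Return the wand.

```bash
python3 go.py 0.4499 0.3521 0.158 188.8
```

```text
t 41.75 tcp [ 0.4716 -0.0618  0.1257] yaw 188.7948237735649 F [ 0.2248 -0.2419 -1.2623] w 0.02528319047593569
q [ 1.1244  0.9023 -1.4675  2.0542  0.991   1.2028  0.9412]
turn [-0.    0.   -0.01] shift [-41.9 412.4 -32.3] rows 8.31495115653454 0.0006747004211984249
```

>>> play_rows:
  plan:
    - [0, 0, 0, 0, 0, -32, 0.2]
    - [0, 0, 0, -5, 40, -32, 0.2]
    - [0, 0, 0, -10, 85, -32, 0.2]
    - [0, 0, 0, -15, 130, -32, 0.2]
    - [0, 0, 0, -20, 175, -32, 0.2]
    - [0, 0, 0, -25, 220, -32, 0.2]
    - [0, 0, 0, -27, 265, -32, 0.2]
    - [0, 0, 0, -30, 300, -32, 0.2]

```text
time_s: 42.55
tcp_pos: [0.4544, 0.2422, 0.1581]
tcp_rot: [-0.078, 0.997, 0.001, 0.0]
contact_force: [0.1, -0.4, -1.5]
gripper_width: 0.0253
```

>>> play_rows:
  plan:
    - [0, 0, 0, -5, 40, 0, 0.2]
    - [0, 0, 0, -10, 80, 0, 0.2]
    - [0, 0, 0, -12, 112, 0, 0.2]
    - [0, 0, 0, -12, 112, 0, 0.2]
    - [0, 0, 0, -12, 112, 0, 0.2]
    - [0, 0, 0, -12, 112, 0, 0.2]

```text
time_s: 43.15
tcp_pos: [0.4504, 0.3505, 0.1573]
tcp_rot: [-0.076, 0.997, -0.001, -0.0]
contact_force: [-0.3, 0.1, -1.7]
gripper_width: 0.0259
```

```bash
python3 go.py 0.4499 0.3521 0.0665 188.8; python3 -c "
from look import *
snap('wrist','w30.png');np.save('/tmp/i.npy',robot.camera_info('wrist'),allow_pickle=True)"; python3 go.py 0.4499 0.3521 0.0665 188.8
```

```text
t 43.15 tcp [0.4504 0.3505 0.1573] yaw 188.74109691139395 F [-0.2859  0.1354 -1.7122] w 0.025933535529549474
q [ 0.1719  0.8337 -1.2984  1.8064  0.8655  1.214   0.3277]
turn [-0.07 -0.03 -0.06] shift [ 0.2  1.8 90.8] rows 1.815938421333654 0.011448518919983434
t 43.2 tcp [0.4506 0.3502 0.1573] yaw 188.69631822324547 F [-0.3879  0.4133 -2.2261] w 0.025966325490676154
q [ 0.1726  0.8336 -1.2984  1.8065  0.8655  1.2139  0.3276]
turn [-0.07 -0.02 -0.1 ] shift [ 0.4  2.1 90.8] rows 1.8166559653514391 0.014946146417359845
```

View pics/w30.png

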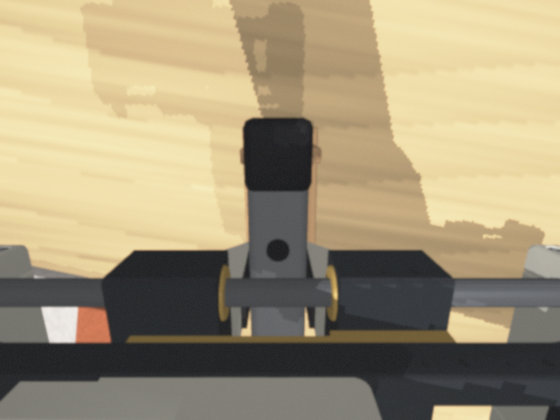

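Prongs show at (243,152) and (318,152), wand at 278: nearly central. Lower slowly.

>>> play_rows:
  plan:
    - [0, 0, -0.1, 0.4, 2, 30, 0.2]
    - [0, 0, -0.1, 0.4, 2, 60, 0.2]
    - [0, 0, -0.1, 0.4, 2, 78, 0.2]
    - [0, 0, -0.1, 0.4, 2, 86, 0.2]
    - [0, 0, -0.1, 0.4, 2, 90, 0.2]
    - [0, 0, -0.1, 0.4, 2, 90, 0.2]
    - [0, 0, -0.1, 0.4, 2, 90, 0.2]

```text
time_s: 43.9
tcp_pos: [0.4499, 0.3543, 0.0688]
tcp_rot: [-0.077, 0.997, 0.001, 0.001]
contact_force: [-0.3, -0.8, -1.7]
gripper_width: 0.0257
```

```bash
python3 go.py 0.4499 0.3521 0.0665 188.8
```

```text
t 43.9 tcp [0.4499 0.3543 0.0688] yaw 188.88845488090317 F [-0.2677 -0.8094 -1.7399] w 0.025709561050898437
q [ 0.1052  0.9296 -1.1816  1.8526  0.9879  1.0933  0.2543]
turn [0.06 0.07 0.09] shift [ 0.3 -2.2  2.3] rows 0.06321255812459903 0.015044232893972534
```

>>> play_rows:
  plan:
    - [0, 0, 0, 0, -1, 1, 0.2]
    - [0, 0, 0, 0, -1, 1.5, 0.2]
    - [0, 0, 0, 0, -1, 1.5, 0.2]
    - [0, 0, 0, 0, -1, 1.5, 0.2]

```text
time_s: 44.3
tcp_pos: [0.4497, 0.3527, 0.0664]
tcp_rot: [-0.078, 0.997, 0.0, 0.0]
contact_force: [-0.4, -0.3, -1.3]
gripper_width: 0.0258
```

>>> play_rows:
  plan:
    - [0, 0, 0, 0, 0, 0.5, 0.2]
    - [0, 0, 0, 0, 0, 0.7, 0.2]
    - [0, 0, 0, 0, 0, 0.7, 0.2]

```text
time_s: 44.6
tcp_pos: [0.4497, 0.3528, 0.0661]
tcp_rot: [-0.078, 0.997, -0.0, 0.0]
contact_force: [-0.1, -2.5, 4.3]
gripper_width: 0.026
```

Contact. Release and rise.

>>> play_rows:
  plan:
    - [0, 0, 0, 0, 0, -0.5, 0.35]
    - [0, 0, 0, 0, 0, -0.5, 0.6]
    - [0, 0, 0, 0, 0, -0.5, 0.9]
    - [0, 0, 0, 0, 0, -0.5, 0.9]
    - [0, 0, 0, 0, 0, -0.5, 0.9]
    - [0, 0, 0, 0, 0, -0.5, 0.9]
    - [0, 0, 0, 0, 0, -0.5, 0.9]

```text
time_s: 45.3
tcp_pos: [0.4496, 0.3527, 0.066]
tcp_rot: [-0.078, 0.997, 0.0, 0.0]
contact_force: [-0.3, -0.5, -0.4]
gripper_width: 0.0755
```

>>> play_rows:
  plan:
    - [0, 0, 0, 0, 0, -20, 0.95]
    - [0, 0, 0, 0, 0, -60, 1]
    - [0, 0, 0, 0, 0, -100, 1]
    - [0, 0, 0, 0, 0, -130, 1]
    - [0, 0, 0, 60, -20, -140, 1]
    - [0, 0, 0, 60, -20, -140, 1]

```text
time_s: 45.9
tcp_pos: [0.3897, 0.3233, 0.2081]
tcp_rot: [-0.079, 0.997, -0.001, 0.0]
contact_force: [-0.3, -0.0, -1.2]
gripper_width: 0.0919
```

```bash
python3 go.py; python3 -c "
from look import *
im=snap('scene','s9.png'); cv2.imwrite('pics/s9z.png',cv2.resize(im[130:330,190:500,::-1],None,fx=2.5,fy=2.5))
im=snap('top','top9.png'); cv2.imwrite('pics/top9z.png',cv2.resize(im[100:330,70:380,::-1],None,fx=2.5,fy=2.5))"
```

```text
t 45.9 tcp [0.3897 0.3233 0.2081] yaw 189.10890676209985 F [-0.2886 -0.0267 -1.1682] w 0.09187705760181096
q [ 0.294   0.7072 -1.4375  1.9165  0.755   1.226   0.3192]
```

View pics/s9z.png

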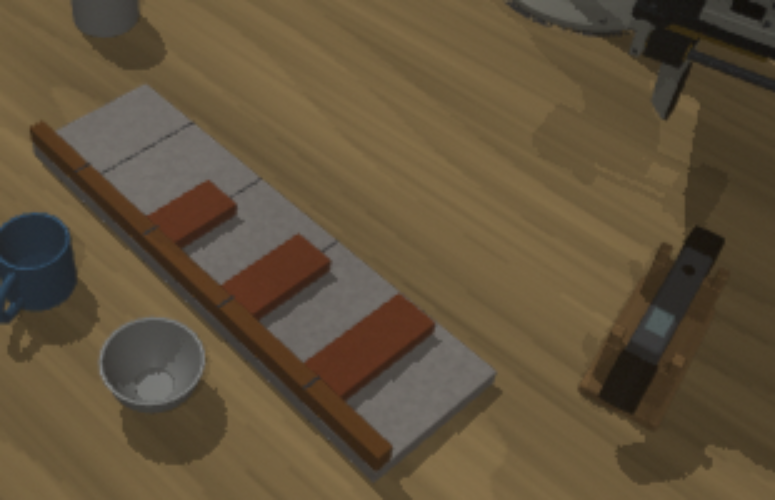

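View pics/top9z.png

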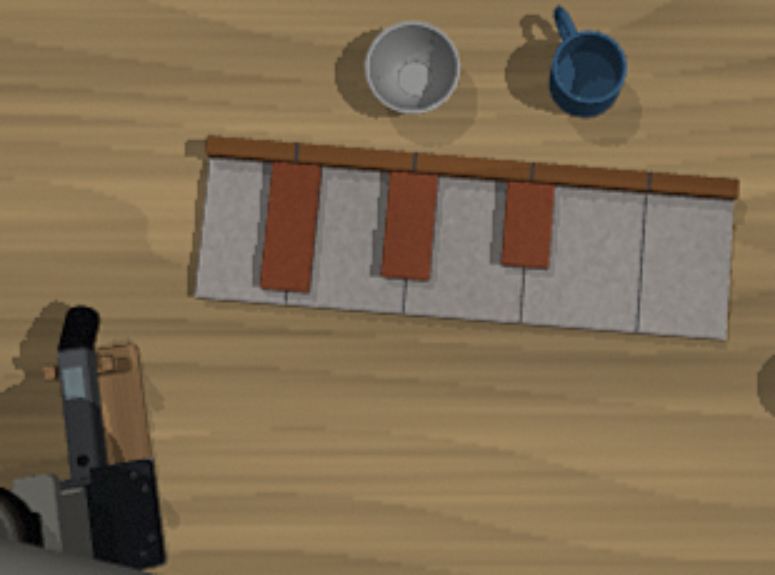

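>>> play_rows:
  plan:
    - [0, 0, 0, 0, 0, 0, 1]
    - [0, 0, 0, 0, 0, 0, 1]
    - [0, 0, 0, 0, 0, 0, 1]
    - [0, 0, 0, 0, 0, 0, 1]
    - [0, 0, 0, 0, 0, 0, 1]
    - [0, 0, 0, 0, 0, 0, 1]
    - [0, 0, 0, 0, 0, 0, 1]
    - [0, 0, 0, 0, 0, 0, 1]

```text
time_s: 46.8
tcp_pos: [0.3933, 0.3237, 0.206]
tcp_rot: [-0.078, 0.997, 0.0, -0.0]
contact_force: [0.0, 0.3, -1.0]
gripper_width: 0.0916
```

```bash
python3 - <<'E'
from look import *
im=snap('top','top10.png'); inf=robot.camera_info('top')
for c in tiles(im):
    r=cv2.minAreaRect((cast(inf,c,.034)[:,:2]*1000).astype(np.float32)); print(r)
a=cv2.imread('pics/top9.png').astype(int); b=im[:,:,::-1].astype(int); d=abs(a-b).max(2)>40; print('changed px in board/bystander area',d[100:240,140:460].sum())
a0=cv2.imread('pics/top0.png').astype(int); d=abs(a0-b).max(2)>40; print('bystanders vs start: bowl/mug',d[100:150,200:340].sum(),'jar',d[230:300,400:460].sum())
E
```

```text
((646.3217163085938, -35.55772399902344), (43.083221435546875, 80.01788330078125), 85.40161895751953)
((644.691162109375, 74.72854614257812), (43.691165924072266, 100.36872863769531), 85.5204849243164)
((643.717529296875, 184.85540771484375), (44.25913619995117, 119.48143768310547), 85.47355651855469)
changed px in board/bystander area 0
bystanders vs start: bowl/mug 0 jar 0
```

```bash
python3 -c "
from workcell import robot
print(robot.hand_in())"
```

```text
the job is handed in; nothing more can be done
None
```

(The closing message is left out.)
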